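Set the adjustable wrench and tighten the gland nut

ROBOT

A 6-joint arm with a two-finger parallel gripper is mounted at the origin on a cart in front of the work surface, level with it; the furniture and walls round the work are solid. World frame = base frame: x ahead of the robot, y to its left, z up, the work surface at z = 0. Lengths are in m, angles in degrees, forces in N, time in s.
With the tool pointing down it reaches from about 0.3 to 0.75 m from the base axis. Payload 8.5 kg.
Tool frame: the origin (TCP) lies between the finger pads; the fingertips stand 8 mm ahead of it and the grasp point (between the pads) lies 11 mm behind it; y points along the fingers, z is the direction in which the jaws open and shut, and the axes are right-handed (so a half turn about y gives the same grasp; the last joint's range is limited). The gripper opens to 85 mm and grips with 20 to 120 N. Pads are 22 mm wide; open, the fingers measure 114 mm over their backs; the gripper's body (76 mm by 85 mm) begins 54 mm behind the grasp point. The pads swing forward as they close: fully open they stand 13 mm farther back than shut.
Start: joints at [-82.81, 21.807, 74.336, -0, 83.858, -12.336], TCP at [0.184, -0.518, 0.239] pointing down, gripper open.
Joint ranges: [-178.18, 178.18], [-50.72, 133.34], [12.68, 142.11], [-81.47, 261.47], [9.98, 163.14], [-165.26, 165.26]. Speed limits (degrees/s): [136.94, 136.94, 180, 180, 180, 180].

INTERFACE

Orientations are given as a 3x3 rotation matrix whose columns are the frame's x, y, z axes.
In Python, from rig import env, get_image gives the robot as it stands.
- The arm moves only by the tool move_arm, never from a script. Its argument "targets" is one flat list of numbers, 6 for each row, row after row: the shift along the tool's x, y, z in mm, then the turn, a rotation vector about the tool's x, y, z in rad. A call has exactly 5 rows; each row shifts and turns the commanded pose from where the row before left it, along the tool's axes as they then stand; what a row does not reach is not made up. A row lasts 1/8 s, in which the tool goes at most 62.5 mm and 10.7 degrees, less where a joint would pass 70% of its speed; a pose out of reach is approached as far as the arm can. A call is refused whole if a number of a shift passes 62.5 or a number of a turn 0.188, either way. A call with a gripper value outside its range is refused whole. "hand" is the opening, from -1 (shut) to 1 (fully open), so that 0 is half open, set as the call begins (left out, the last holds). The fingers move at their own pace and stop on an object; "squeeze" is the grip in N (left out, the last holds). Time passes only in rows, so rows that do not move let the fingers close, or fill a call up. It gives the time, the measured TCP pose, the force and the opening at its end, in the units of the state.
- env.observe(): the state, without advancing time (a new reading comes with each control period).
- get_image(name): name is "side" or "top" or "wrist"; returns a dict with "pixels" (384x512x3 uint8, red, green, blue), "z_map" (384x512 float32, m along the optical axis (not along the pixel's ray), 0 where there is no reading), "intrinsics" (3x3 intrinsics, pixels), "k1" (the pictures are not rectified: a ray, as slopes to the right and down, at radius r is drawn at 1 + k1 r^2 times it, then the intrinsics apply), "R" (3x3) and "t" (3): a world point X has camera coordinates R X + t; the wrist camera has in their place "mount" (4x4, takes a point from camera to tool coordinates, whose origin is the TCP and whose axes are the tool frame's). Camera axes: x right, y down, z forward; pixel columns grow to the right and rows downward; lengths in m; the calibration is good to about 2 mm. A picture is of the moment at which its call begins: read the wrist's pose just before it.
- env.close_job(): hands the job in, once; it reports no verdict.
The state is a dict: "time_s": time; "q": joint angles; "qvel": joint speeds; "joint_efforts": joint torques, N m; "position": TCP position; "tool_rot": TCP orientation; "ft_force": force on the tool from outside, world axes, zero at the start; "wrist_torque": the same for the moment, N m; "grip_width": finger opening in m.
Only numpy, scipy, OpenCV 4.12 (cv2) and the standard library are available. Lean on these libraries where they do the work, as an engineer would, in place of code of your own. Each camera call takes 0.05 s, during which the arm holds its last target.

TASK

The adjustable wrench has been laid over the brass gland nut of the filter holder, but its jaws are too wide. Roll its worm wheel with a fingertip, pressing lightly, until the jaws sit snugly on the nut without play; only then swing the wrench by its handle to turn the nut clockwise until it comes up against its stop. Do not force the nut once it is home or spring the jaws open; leave the wrench lying flat and snug on the nut, and leave the beaker, the small bottle and the loose spanner alone.

Things in the scene. Friction and masses are not known exactly. Their poses are not given: they have to be found in the camera images.
- nut_axis (a point): On the axis of the brass hexagon nut (30 mm across flats, flats 1 to 21 mm above this point), level with the lid of the filter holder: a squat round steel vessel fixed to the bench, lid radius 85 mm, lid top 60 mm above the bench. z is up. On the nut a cap with a radial tab (out to 27 mm); over it a fixed stem with a stop arm and tooth, top 35 mm above this point.
- gland_nut (a joint): Turn of the nut in rad, growing clockwise seen from above; within 0.05 of 0 at the start; stiff friction, about 0.3 N m. At 0.70 its tab meets the tooth of the fixed stop arm: it is home and goes no farther.
- worm_top (a point): Top of the wrench's worm wheel, mid-length: 50 mm along x from the middle of the jaws, 22.5 mm above the wrench's underside, 7.5 mm above its top face. Axes of the wrench: x along the handle away from the nut, y to the fixed jaw, z up. The wrench (steel, 15 mm thick, 0.5 kg, loose) lies flat on the lid, jaws round the nut, handle overhanging.
- wrench_worm (a joint): Turn of the worm wheel in rad, growing as the jaws close: a knurled cylinder, radius 11 mm, 18 mm long, axis along the wrench's y. Rubbing its top towards the nut (-x) closes the jaws, 0.07 mm per mm of rub; the other way opens them. It is stiff (0.075 N m, some 7 N of rub): press with 10 to 15 N (25 harms it). When the jaws grip, it stalls and the finger slips.
- handle_grip (a point): Middle of the wrench handle (flat bar 22 mm wide, 12 mm thick, 88 to 211 mm from the middle of the jaws): 140 mm from the middle of the jaws, 7.5 mm above the underside of the wrench; same axes as worm_top (x away from the nut). At the start the handle points to the robot's right.
- wrench_jaw (a joint): Closing travel of the movable jaw in m: the opening is 36 mm minus this (snug on the nut at about 6 to 6.5 mm). The worm drives it 0.8 mm per rad. More than about 90 N on the jaw creeps it open; that comes at about 1.5 N m on the nut (10 N sideways at handle_grip; turning takes 1 to 2 N), so swing slowly and stop when the sideways force rises at the stop.
- beaker_mid (a point): Centre of a small glass beaker (50 mm wide, 63 mm high) standing left of the filter holder; a bystander.
- bottle_mid (a point): Centre of a small amber bottle (35 mm wide, 70 mm high) standing to the right; a bystander.
- spanner_mid (a point): Centre of a small open-ended spanner (148 x 24 x 5 mm) lying on the bench to the near left; a bystander.

How it is judged:
By the outcome, as a careful person would: the job done as asked, in the order asked, and still so for the second after the job is handed in, with the robot touching nothing.
It also fails if it takes over 72 s, if anything falls off the work surface, if the arm or the gripper's body presses on something with over 40 N, if the wrist force passes 120 N, or if a joint passes its speed limit or range.

## Working session

There is one attempt and no reset: what is moved stays moved. The work goes in short steps, Python scripts to look and compute and a tool call to move; the robot and the scene stay as the last step left them, time stands still between calls to the robot, and variables do not carry over. Pictures are saved under pics/ and viewed, and the job is handed in when it is done.

Besides the shell and the picture viewer there is one more tool, called after "Emit:" in YAML: its name, and indented under it one key for each argument. move_arm: Moves the arm, as the interface text tells. Its arguments: {"type":"object","properties":{"targets":{"type":"array"},"hand":{"type":"number"},"squeeze":{"type":"number"}},"required":["targets"]}

```bash
ls; mkdir -p pics
cat > h.py <<'E'
import numpy as np, cv2
from rig import env, get_image
def snap(n,fn):
    o=env.observe(); im=get_image(n); cv2.imwrite('pics/'+fn+'.png',cv2.cvtColor(im['pixels'],cv2.COLOR_RGB2BGR)); 
    im['o']=o; np.savez('/tmp/'+fn+'.npz',**{k:v for k,v in im.items() if k!='o'},pos=o['position'],rot=o['tool_rot'])
    return im
def cloud(d):
    K=d['intrinsics'];z=d['z_map'];h,w=z.shape
    u,v=np.meshgrid(np.arange(w),np.arange(h))
    xd=(u-K[0,2])/K[0,0]; yd=(v-K[1,2])/K[1,1]
    x,y=xd.copy(),yd.copy(); k=float(d['k1'])
    for _ in range(20):
        s=1+k*(x*x+y*y); x,y=xd/s,yd/s
    P=np.stack([x*z,y*z,z],-1)
    if 'mount' in d:
        M=d['mount']; P=P@M[:3,:3].T+M[:3,3]; P=P@np.array(d['rot']).T+np.array(d['pos'])
    else: P=(P-d['t'])@d['R']
    P[z<=0]=np.nan
    return P
def load(fn): 
    return dict(np.load('/tmp/'+fn+'.npz'))
E
python3 - <<'E'
from h import *
for n in ['side','top','wrist']:
    im=snap(n,n+'0'); print(n,im['intrinsics'].round(1).tolist(),im['k1'],(im['t'] if 't' in im else im['mount']))
o=env.observe(); print({k:np.round(v,4).tolist() for k,v in o.items()})
E
```

```text
pics
side [[495.8, 0.0, 250.9], [0.0, 495.8, 198.5], [0.0, 0.0, 1.0]] -0.03611090809647755 [-0.55705856  0.05500051  1.21388748]
top [[449.9, 0.0, 262.8], [0.0, 449.9, 189.9], [0.0, 0.0, 1.0]] -0.1641538978641157 [-0.16900782  0.52194568  1.17122293]
wrist [[289.3, 0.0, 251.6], [0.0, 289.3, 192.3], [0.0, 0.0, 1.0]] 0.020555897950422015 [[-1.01099333e-03  9.46086724e-01  3.23911853e-01 -8.31883530e-02]
 [ 9.28398267e-04 -3.23910990e-01  9.46087104e-01 -1.34654531e-01]
 [ 9.99999058e-01  1.25720695e-03 -5.50873425e-04  2.96239947e-04]
 [ 0.00000000e+00  0.00000000e+00  0.00000000e+00  1.00000000e+00]]
{'time_s': 0.15, 'q': [-82.81, 21.8319, 74.3718, -0.0003, 83.8573, -12.3356], 'qvel': [0.0046, -0.101, -0.1705, -0.0532, 0.0617, 0.1169], 'joint_efforts': [0.0014, -44.8623, -23.1349, -0.0002, 0.0037, 0.0], 'position': [0.1838, -0.5182, 0.2389], 'tool_rot': [[-0.9425, -0.0001, 0.3342], [-0.3342, 0.0011, -0.9425], [-0.0002, -1.0, -0.001]], 'ft_force': [-0.9388, 0.4543, 0.6946], 'wrist_torque': [-0.0436, 0.0275, 0.0443], 'grip_width': 0.0851}
```

View pics/top0.png

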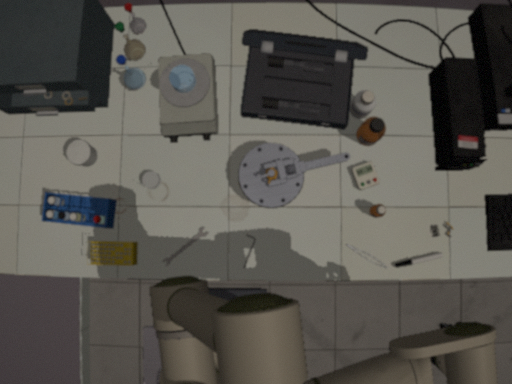

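View pics/side0.png

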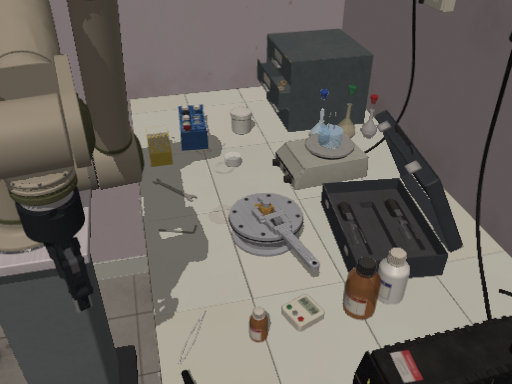

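View pics/wrist0.png

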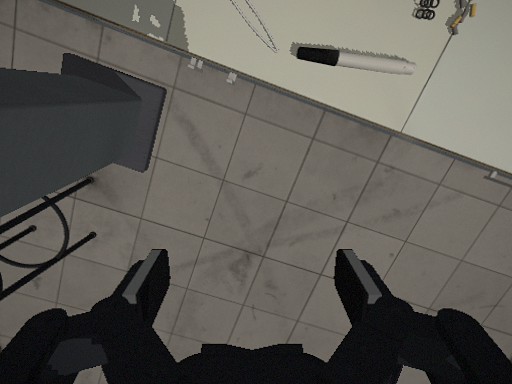

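The top view shows the filter holder at about (270,175) with the nut near (271,175). The wrench handle points right to (347,156), the bottle is at (377,211), the beaker at (150,180) and the spanner at (187,245).

Run:
```python
from h import *
for n,(x0,y0,x1,y1) in {'top0':(230,135,360,215),'side0':(215,180,330,285)}.items():
    d=load(n); P=cloud(d)
    c=cv2.cvtColor(d['pixels'][y0:y1,x0:x1],cv2.COLOR_RGB2BGR); s=6
    cv2.imwrite('pics/'+n+'c.png',cv2.resize(c,None,fx=s,fy=s,interpolation=cv2.INTER_CUBIC))
    Q=P[y0:y1,x0:x1].reshape(-1,3)
    zz=Q[:,2]; print(n,np.histogram(zz[np.isfinite(zz)],bins=np.arange(-.01,.12,.005)))
    lid=(abs(zz-.06)<.004); print('lid c',Q[lid].min(0),Q[lid].max(0),Q[lid].mean(0))
    np.save('/tmp/P'+n+'.npy',P)
```

```text
top0 (array([ 215, 3215, 2870,  117,   18,   72,   31,    6,    4,    0,    2,
         19,   76, 1067, 1426,  100,  509,  437,   84,   34,   37,   22,
          0,    0,    0]), array([-0.01 , -0.005,  0.   ,  0.005,  0.01 ,  0.015,  0.02 ,  0.025,
        0.03 ,  0.035,  0.04 ,  0.045,  0.05 ,  0.055,  0.06 ,  0.065,
        0.07 ,  0.075,  0.08 ,  0.085,  0.09 ,  0.095,  0.1  ,  0.105,
        0.11 ,  0.115]))
lid c [ 0.47719163 -0.27215456  0.0560211 ] [ 0.64572157 -0.10295752  0.06399981] [ 0.55682627 -0.17938212  0.06029732]
side0 (array([  31, 3368, 3942,  377,  195,  149,  156,   88,   53,   46,   59,
        103,  159,  692, 1244,  145,  552,  469,   88,   44,   33,   27,
          0,    0,    0]), array([-0.01 , -0.005,  0.   ,  0.005,  0.01 ,  0.015,  0.02 ,  0.025,
        0.03 ,  0.035,  0.04 ,  0.045,  0.05 ,  0.055,  0.06 ,  0.065,
        0.07 ,  0.075,  0.08 ,  0.085,  0.09 ,  0.095,  0.1  ,  0.105,
        0.11 ,  0.115]))
lid c [ 0.47636352 -0.39250045  0.05600856] [ 0.7485914  -0.10258399  0.06399311] [ 0.55785254 -0.18986465  0.06052817]
```

View pics/top0c.png

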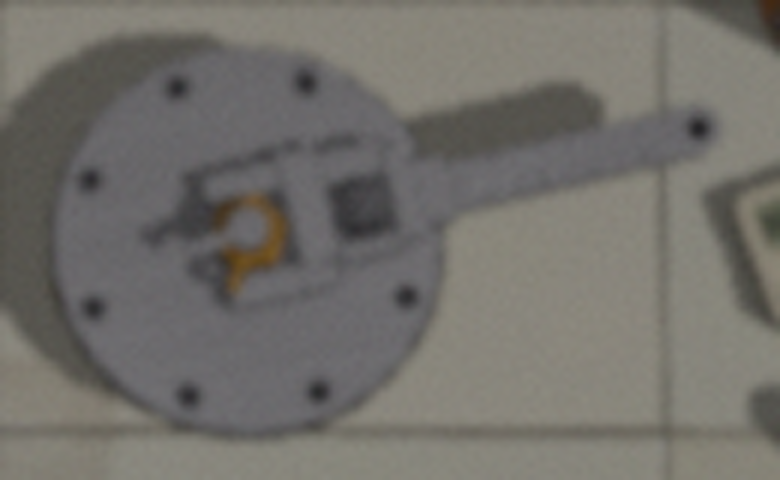

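View pics/side0c.png

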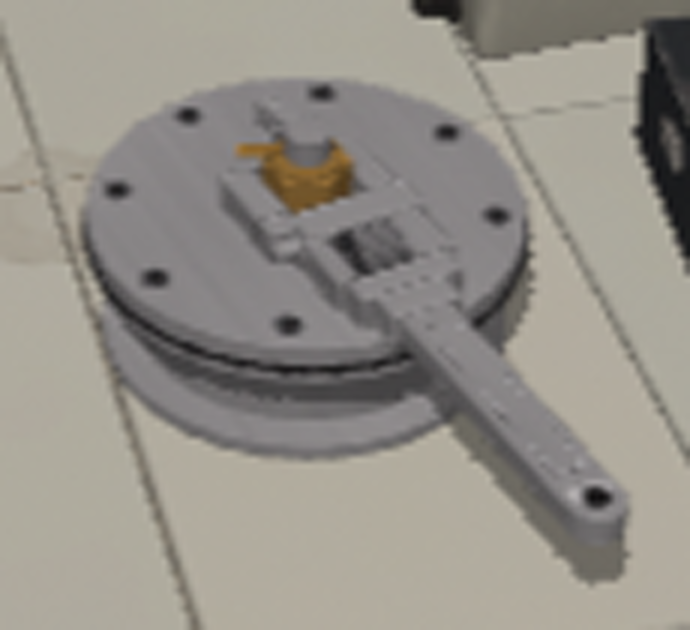

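Run:
```python
from h import *
from scipy.optimize import least_squares
for n in ['top0','side0']:
    P=np.load('/tmp/P'+n+'.npy'); Q=P.reshape(-1,3); Q=Q[np.isfinite(Q).all(1)]
    m=(abs(Q[:,2]-.06)<.006)&(np.hypot(Q[:,0]-.56,Q[:,1]+.188)<.1)
    B=Q[m]
    # outer boundary: max radius per angle
    c=B[:,:2].mean(0)
    for it in range(5):
        a=np.arctan2(B[:,1]-c[1],B[:,0]-c[0]); r=np.hypot(B[:,0]-c[0],B[:,1]-c[1])
        E=[]
        for k in np.arange(-np.pi,np.pi,np.pi/24):
            s=(a>=k)&(a<k+np.pi/24)
            if s.sum()>5 and r[s].max()>.078: E.append(B[s][np.argmax(r[s]),:2])
        E=np.array(E); f=least_squares(lambda p:np.hypot(E[:,0]-p[0],E[:,1]-p[1])-p[2],[*c,.085],loss='soft_l1',f_scale=.002); c=f.x[:2]
    print(n,'lid',f.x, 'z',np.median(B[:,2]))
    # handle: z .066-.078, beyond r .09
    r=np.hypot(Q[:,0]-c[0],Q[:,1]-c[1])
    H=Q[(Q[:,2]>.066)&(Q[:,2]<.082)&(r>.092)&(r<.23)]
    (vx,vy,x0,y0)=cv2.fitLine(H[:,:2].astype(np.float32),cv2.DIST_HUBER,0,.01,.01).ravel()
    if vy>0: vx,vy=-vx,-vy
    off=(c[0]-x0)*(-vy)+(c[1]-y0)*vx
    t=(H[:,0]-c[0])*vx+(H[:,1]-c[1])*vy
    print('handle',len(H),'dir',vx,vy,np.degrees(np.arctan2(vx,-vy)),'pt',x0,y0,'offs of lid centre along wrench y',off,'tmax',t.max(),'z',np.median(H[:,2]))
```

```text
top0 lid [ 0.56070509 -0.18752131  0.08461561] z 0.06038686047939149
handle 505 dir -0.33897376 -0.94079584 -19.814362 pt 0.6214027 -0.26702994 offs of lid centre along wrench y -0.08405537833167762 tmax 0.17865766680727246 z 0.07300482443573032
side0 lid [ 0.56071356 -0.18970417  0.08491471] z 0.06053503904415487
handle 562 dir -0.32350808 -0.9462254 -18.87521 pt 0.6099116 -0.30268508 offs of lid centre along wrench y -0.08310269166316428 tmax 0.1789225318552562 z 0.07372134009990863
```

Run:
```python
from h import *
c=np.array([.5607,-.1885])
for n in ['top0','side0']:
    P=np.load('/tmp/P'+n+'.npy'); Q=P.reshape(-1,3); Q=Q[np.isfinite(Q).all(1)]
    th=np.radians(14)
    for it in range(4):
        vx,vy=np.sin(th),-np.cos(th)
        d=Q[:,:2]-c; t=d@[vx,vy]; s=d@[-vy,vx]
        H=Q[(Q[:,2]>.069)&(Q[:,2]<.08)&(t>.095)&(t<.225)&(abs(s)<.03)]
        l=cv2.fitLine(H[:,:2].astype(np.float32),cv2.DIST_HUBER,0,.01,.01).ravel(); v=l[:2]*(-1 if l[1]>0 else 1)
        th=np.arctan2(v[0],-v[1])
    y=np.array([-v[1],v[0]]); d=H[:,:2]-l[2:]; s=d@y
    print(n,len(H),np.degrees(th),v,'line pass lid c offset (wrench y of handle rel lid c)',(l[2:]-c)@y,'t',((H[:,:2]-c)@v).max(),'width',np.percentile(s,[1,99]),'z',np.median(H[:,2]))
    # tall items near c
    D=Q[:,:2]-c; t=D@v; s=D@y
    m=(Q[:,2]>.08)&(abs(t)<.08)&(abs(s)<.06)
    for lo,hi in [(.08,.085),(.085,.09),(.09,.1)]:
        k=m&(Q[:,2]>lo)&(Q[:,2]<hi); print(lo,k.sum(),'t',np.percentile(t[k],[2,50,98]).round(4),'s',np.percentile(s[k],[2,50,98]).round(4))
    k=m&(t>.03); print('worm cand',k.sum(),t[k].mean(),s[k].mean(),np.percentile(Q[k,2],[5,50,95]))
    # pocket (low points) near worm
    k=(abs(t-.05)<.02)&(abs(s)<.03); 
    g=[[np.median(Q[k&(abs(t-a)<.002)&(abs(s-b)<.003),2]).round(3) for b in np.arange(-.03,.031,.006)] for a in np.arange(.03,.08,.004)]
    print(np.array(g))
```

```text
top0 355 12.01538 [ 0.20817424 -0.9780918 ] line pass lid c offset (wrench y of handle rel lid c) 0.002447777660541102 t 0.21066525205449188 width [-0.01092066  0.01135086] z 0.0742221439933423
0.08 82 t [-0.0129  0.0119  0.0562] s [-0.0161  0.0012  0.0157]
0.085 34 t [-0.0127 -0.0037  0.0486] s [-0.0224 -0.0073  0.0114]
0.09 59 t [-0.0267 -0.0045  0.0072] s [-0.0166 -0.0025  0.0075]
worm cand 40 0.048866538446389385 0.001912981514190358 [0.08015037 0.08249913 0.08609478]
[[0.07  0.068 0.073 0.075 0.075 0.077 0.075 0.077 0.075 0.076   nan]
 [0.058 0.062 0.073 0.075 0.075 0.075 0.076 0.077 0.077 0.075 0.075]
 [0.061 0.058 0.078 0.073 0.074 0.072 0.076 0.072 0.074 0.076 0.075]
 [0.06  0.06  0.073 0.068 0.077 0.081 0.078 0.071 0.076 0.074 0.073]
 [0.061 0.061 0.076 0.072 0.081 0.082 0.082 0.075 0.074 0.077 0.073]
 [0.059 0.059 0.074 0.073 0.083 0.082 0.084 0.079 0.076 0.076 0.074]
 [0.061 0.061 0.073 0.072 0.074 0.08  0.081 0.074 0.074 0.075 0.078]
 [0.058 0.06  0.074 0.074 0.076 0.077 0.079 0.071 0.077 0.075 0.074]
 [0.058 0.058 0.072 0.076 0.065 0.074 0.072 0.072 0.075 0.074 0.074]
 [
[... 973 characters left out ...]
0.061 0.075 0.075 0.073 0.081   nan   nan 0.078 0.075   nan]
 [0.061 0.073 0.075 0.074 0.08  0.082 0.083 0.079 0.076 0.076   nan]
 [0.059 0.065 0.074 0.076 0.081 0.084 0.084 0.073 0.075 0.074   nan]
 [0.06  0.066 0.075 0.075 0.08  0.084 0.08  0.077 0.074 0.076   nan]
 [0.022 0.061 0.07  0.078 0.079 0.077 0.079 0.075 0.074 0.075   nan]
 [0.012 0.023 0.019 0.026 0.043 0.074 0.073 0.075 0.015 0.041   nan]
 [0.061 0.036 0.063 0.02  0.019 0.017 0.015 0.018 0.011 0.078   nan]
 [0.035 0.06  0.065 0.075 0.074 0.018 0.012 0.075 0.076 0.042   nan]
 [  nan   nan   nan   nan   nan   nan   nan   nan   nan   nan   nan]
 [  nan   nan   nan   nan   nan   nan   nan   nan   nan   nan   nan]]
  return _methods._mean(a, axis=axis, dtype=dtype,
  ret = ret.dtype.type(ret / rcount)
```

```bash
cat >> h.py <<'E'
from scipy.spatial.transform import Rotation as Ro
def plan(pos,R,wps):
    """wps: list of (pos, R) row by row -> rows in tool axes"""
    pos=np.array(pos,float);R=np.array(R,float);out=[]
    for p,Rn in wps:
        d=R.T@(np.array(p)-pos)*1000; w=Ro.from_matrix(R.T@Rn).as_rotvec()
        out.append(np.r_[d.round(1),w.round(4)]); pos=pos+R@out[-1][:3]/1000; R=R@Ro.from_rotvec(out[-1][3:]).as_matrix()
    return out
def rot(th): # th wrench angle deg: wrench x = (sin,-cos); tool x = wrench x, y down, z=wrench y
    s,c=np.sin(np.radians(th)),np.cos(np.radians(th))
    x=np.array([s,-c,0]);y=np.array([0,0,-1.]);return np.c_[x,y,np.cross(x,y)]
E
python3 - <<'E'
from h import *
o=env.observe(); p0=np.array(o['position']);R0=np.array(o['tool_rot'])
p1=np.array([.572,-.237,.20]);R1=rot(13)
w=Ro.from_matrix(R0.T@R1).as_rotvec(); print(np.degrees(w))
W=[(p0+(p1-p0)*k/10,R0@Ro.from_rotvec(w*k/10).as_matrix()) for k in range(1,11)]
for r in plan(p0,R0,W): print(r.tolist())
E
```

```text
[ 3.94540313e-02 -8.34743873e+01 -5.38588290e-02]
[-46.0, 3.9, -13.5, 0.0001, -0.1457, -0.0001]
[-47.4, 3.9, -6.7, 0.0, -0.1457, -0.0001]
[-48.0, 3.9, 0.2, 0.0001, -0.1457, -0.0001]
[-47.4, 3.9, 7.3, 0.0001, -0.1457, -0.0001]
[-45.8, 3.9, 14.0, 0.0001, -0.1457, -0.0001]
[-43.3, 3.9, 20.5, 0.0, -0.1456, -0.0001]
[-39.9, 3.9, 26.6, 0.0001, -0.1457, -0.0001]
[-35.6, 3.9, 32.1, 0.0001, -0.1457, -0.0001]
[-30.6, 3.9, 36.9, 0.0001, -0.1457, -0.0]
[-24.8, 3.8, 41.0, 0.0, -0.1457, -0.0001]
```

Emit:
move_arm:
  targets: [-46,4,-13.5,0,-0.1457,0,-47.5,4,-6.5,0,-0.1457,0,-48,4,0,0,-0.1457,0,-47.5,4,7,0,-0.1457,0,-46,4,14,0,-0.1457,0]
  hand: -1
  squeeze: 20

```text
time_s: 0.78
position: [0.3791, -0.3762, 0.2191]
tool_rot: [[-0.477, -0.0, 0.879], [-0.879, 0.0, -0.477], [-0.0, -1.0, -0.0]]
ft_force: [0.8, -0.4, -0.5]
grip_width: 0.0001
```

Emit:
move_arm:
  targets: [-43,4,20.5,0,-0.1457,0,-40,4,26.5,0,-0.1457,0,-35.5,4,32,0,-0.1457,0,-30.5,4,37,0,-0.1457,0,-25,4,41,0,-0.1457,0]

```text
time_s: 1.4
position: [0.573, -0.2357, 0.1989]
tool_rot: [[0.23, -0.0, 0.973], [-0.973, 0.0, 0.23], [-0.0, -1.0, -0.0]]
ft_force: [0.5, -1.1, 0.3]
grip_width: 0.0
```

Run:
```python
from h import *
im=snap('wrist','w1')
o=env.observe(); print({k:np.round(o[k],4).tolist() for k in ['time_s','q','position','tool_rot','ft_force','grip_width']})
cv2.imwrite('pics/w1b.png',cv2.resize(cv2.cvtColor(im['pixels'],cv2.COLOR_RGB2BGR),(800,600),interpolation=cv2.INTER_CUBIC))
```

```text
{'time_s': 1.45, 'q': [-32.8925, 30.6915, 66.2199, 0.1311, 83.1336, -46.7473], 'position': [0.5762, -0.232, 0.198], 'tool_rot': [[0.2392, 0.0006, 0.971], [-0.971, 0.0023, 0.2392], [-0.0021, -1.0, 0.0011]], 'ft_force': [-0.9738, 4.2941, -2.0189], 'grip_width': -0.0001}
```

View pics/w1b.png

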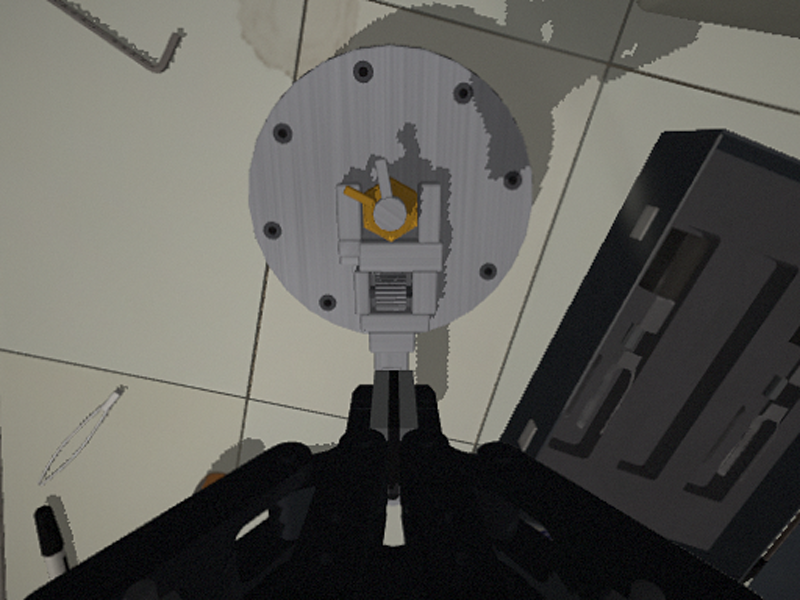

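The wrist view (800x600) shows the nut axis at about (390,212), the worm at (391,291), jaw gaps on both sides of the nut, and the tab pointing to the upper left. The closed fingertips are at (393,375).

Run:
```python
from h import *
im=snap('wrist','w2')
o=env.observe(); print({k:np.round(o[k],4).tolist() for k in ['time_s','position','tool_rot','ft_force','joint_efforts']})
d=load('w2');P=cloud(d)
g=cv2.cvtColor(d['pixels'],cv2.COLOR_RGB2BGR)
cv2.imwrite('pics/w2c.png',cv2.resize(g[95:265,185:315],None,fx=4.5,fy=4.5,interpolation=cv2.INTER_CUBIC)[:600])
c=np.array([.5607,-.1885])
Q=P.reshape(-1,3);Q=Q[np.isfinite(Q).all(1)]
B=Q[(abs(Q[:,2]-.06)<.006)&(np.hypot(*(Q[:,:2]-c).T)<.1)]
print('lid',np.median(B[:,2]),B.min(0),B.max(0))
for it in range(3):
    a=np.arctan2(B[:,1]-c[1],B[:,0]-c[0]); r=np.hypot(B[:,0]-c[0],B[:,1]-c[1])
    E=[]
    for k in np.arange(-np.pi,np.pi,np.pi/24):
        s=(a>=k)&(a<k+np.pi/24)
        if s.sum()>5 and r[s].max()>.08 and r[s].max()<.09: E.append(B[s][np.argmax(r[s]),:2])
    E=np.array(E)
    from scipy.optimize import least_squares
    f=least_squares(lambda p:np.hypot(E[:,0]-p[0],E[:,1]-p[1])-p[2],[*c,.085],loss='soft_l1',f_scale=.002); c=f.x[:2]
print(f.x,len(E))
v=rot(13)[:,0][:2];y=rot(13)[:,2][:2]
for u_,v_ in [(250,186),(250,182),(250,190),(240,186),(260,186),(250,136),(224,160),(274,160),(224,125),(274,125)]:
    p=np.nanmedian(P[v_-1:v_+2,u_-1:u_+2].reshape(-1,3),0); print((u_,v_),p.round(4),'t,s',((p[:2]-c)@v).round(4),((p[:2]-c)@y).round(4))
```

```text
{'time_s': 1.5, 'position': [0.5742, -0.2338, 0.1981], 'tool_rot': [[0.2322, -0.0006, 0.9727], [-0.9727, 0.0015, 0.2322], [-0.0016, -1.0, -0.0002]], 'ft_force': [0.5638, -0.3778, -0.439], 'joint_efforts': [1.8196, -52.3192, -23.9492, 0.1906, 0.0395, -0.4628]}
lid 0.06007701055735554 [ 0.47512662 -0.27259199  0.05633888] [ 0.64333088 -0.10314932  0.06594691]
[ 0.5591919  -0.18782376  0.08436913] 46
(250, 186) [ 0.5738 -0.2289  0.081 ] t,s 0.0433 0.005
(250, 182) [ 0.5731 -0.226   0.0775] t,s 0.0404 0.005
(250, 190) [ 0.5747 -0.2325  0.0822] t,s 0.0471 0.0051
(240, 186) [ 0.565  -0.2312  0.0809] t,s 0.0436 -0.0041
(260, 186) [ 0.5834 -0.2286  0.0746] t,s 0.0452 0.0144
(250, 136) [ 0.5626 -0.1831  0.0955] t,s -0.0038 0.0044
(224, 160) [ 0.5455 -0.2124  0.0749] t,s 0.0209 -0.0189
(274, 160) [ 0.5895 -0.2016  0.0743] t,s 0.0202 0.0264
(224, 125) [ 0.5392 -0.1814  0.0751] t,s -0.0108 -0.0181
(274, 125) [ 0.5812 -0.1716  0.0749] t,s -0.0109 0.0251
```

View pics/w2c.png

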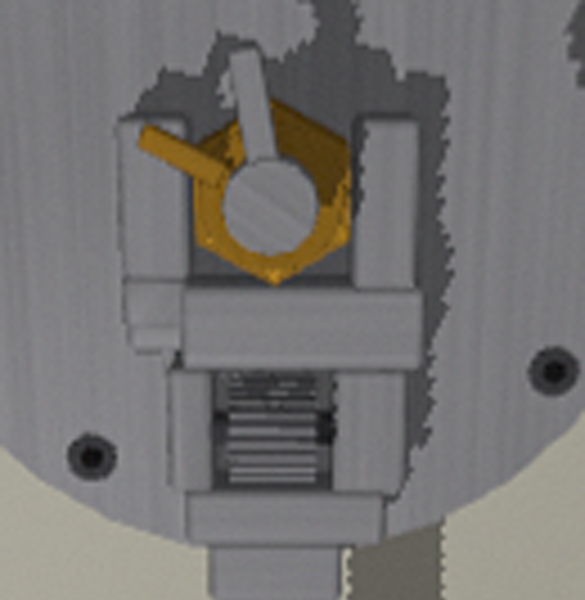

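Run:
```python
from h import *
d=load('w2');P=cloud(d)
c=np.array([.5592,-.1878]);v=rot(13)[:,0][:2];y=rot(13)[:,2][:2]
Q=P.reshape(-1,3);Q=Q[np.isfinite(Q).all(1)]
D=Q[:,:2]-c;t=D@v;s=D@y
k=(Q[:,2]>.0795)&(t>.033)&(t<.068)&(abs(s)<.02)
print(k.sum(),np.percentile(t[k],[2,50,98]),np.percentile(s[k],[2,50,98]),np.percentile(Q[k,2],[50,98]))
from scipy.optimize import least_squares
f=least_squares(lambda p:np.hypot(t[k]-p[0],Q[k,2]-p[1])-.011,[.05,.072],loss='soft_l1',f_scale=.001);print('axis t,z',f.x)
sc=(np.percentile(s[k],2)+np.percentile(s[k],98))/2
print('worm world',c+f.x[0]*v+sc*y)
# handle sides
k=(Q[:,2]>.071)&(Q[:,2]<.078)&(t>.09)&(t<.2)&(abs(s)<.03);print('handle',k.sum(),s[k].min() if k.sum() else 0,s[k].max() if k.sum() else 0)
# head side edges with t
for a in np.arange(.028,.085,.006):
    k=(Q[:,2]>.071)&(Q[:,2]<.079)&(abs(t-a)<.003)&(abs(s)<.04)
    if k.sum(): print(a.round(3),np.percentile(s[k],[1,99]).round(4))
```

```text
8576 [0.03377408 0.03648846 0.05547312] [-0.01928773  0.00340161  0.01863895] [0.24150296 0.27559522]
axis t,z [0.04405441 0.23803735]
worm world [ 0.56879401 -0.23079827]
handle 233 -0.009374890841794816 0.012647507759733891
0.028 [-0.0281  0.0304]
0.034 [-0.0275  0.0306]
0.04 [-0.0211  0.0282]
0.046 [-0.0213  0.0277]
0.052 [-0.0206  0.0277]
0.058 [-0.0205  0.028 ]
0.064 [-0.0195  0.0266]
0.07 [-0.0178  0.0246]
0.076 [-0.0169  0.0229]
0.082 [-0.0125  0.0153]
```

Run:
```python
from h import *
d=load('w2');P=cloud(d)
c=np.array([.5592,-.1878]);v=rot(13)[:,0][:2];y=rot(13)[:,2][:2]
Q=P.reshape(-1,3);Q=Q[np.isfinite(Q).all(1)]
D=Q[:,:2]-c;t=D@v;s=D@y
k=(Q[:,2]>.0795)&(Q[:,2]<.09)&(t>.033)&(t<.068)&(abs(s)<.02)
print(k.sum(),np.percentile(t[k],[2,50,98]),np.percentile(s[k],[2,50,98]),np.percentile(Q[k,2],[50,98]))
from scipy.optimize import least_squares
f=least_squares(lambda p:np.hypot(t[k]-p[0],Q[k,2]-p[1])-.011,[.05,.072],loss='soft_l1',f_scale=.001);print('axis t,z',f.x)
sc=(np.percentile(s[k],2)+np.percentile(s[k],98))/2
print('worm world',c+f.x[0]*v+sc*y)
# fingers in tool coords
T=(Q-d['pos'])@d['rot']*1000
k=(abs(T[:,0])<40)&(T[:,1]<20)&(abs(T[:,2])<30)&(T[:,1]>-60)
for a in np.arange(-50,16,4):
    m=k&(abs(T[:,1]-a)<2)
    if m.sum(): print(a,m.sum(),'x',np.percentile(T[m,0],[2,50,98]).round(1),'z',np.percentile(T[m,2],[2,50,98]).round(1))
```

```text
299 [0.04194024 0.04889393 0.05725986] [-0.00777028  0.00050811  0.00875493] [0.08190208 0.08364702]
axis t,z [0.049873   0.07181619]
worm world [ 0.57089869 -0.23628401]
-50 2283 x [-12.5  -4.1   8.8] z [-29.1   2.9  29.1]
-46 1610 x [-13.3 -11.3   8.3] z [-29.4   2.6  29.4]
-42 1161 x [-13.7 -11.6   8. ] z [-28.5   2.1  28.5]
-38 930 x [-13.6 -11.5   7.1] z [-27.2   1.7  27.8]
-34 335 x [-13.4 -11.5  -6.2] z [-19.6   1.7  20. ]
-30 510 x [-11.7  -5.7  10.5] z [-8.6 -0.2  8.3]
-26 176 x [-11.4 -10.7  -6.6] z [-12.9   0.   12.5]
-22 293 x [-11.3 -10.   -6.1] z [-13.2   0.   12.9]
-18 253 x [-11.2  -7.3  -6.1] z [-13.1  -0.4  12.7]
-14 260 x [-11.2 -10.1  -6. ] z [-13.2   0.1  12.9]
-10 226 x [-11.3  -7.2  -6.1] z [-13.3  -0.2  12.6]
-6 207 x [-11.2  -9.9  -6.2] z [-13.5  -1.4  13. ]
-2 189 x [-11.2 -10.1  -6.2] z [-12.8   0.6  12.5]
2 115 x [-11.3 -10.6  -6.2] z [-11.    0.1  11. ]
6 12 x [-10.5 -10.4 -10. ] z [-6.1 -2.3  5.3]
```

Emit:
move_arm:
  targets: [6,20,-2,0,0,0,5,20,-1.5,0,0,0,0,20,0,0,0,0,0,20,0,0,0,0,0,10,0,0,0,0]

```text
time_s: 2.12
position: [0.5702, -0.2486, 0.1083]
tool_rot: [[0.224, -0.002, 0.975], [-0.975, 0.001, 0.224], [-0.001, -1.0, -0.001]]
ft_force: [-0.0, -1.1, 0.3]
grip_width: 0.0001
```

```bash
cat >> h.py <<'E'
C=np.array([.5600,-.1882])
def st(th=13):
    o=env.observe(); p=np.array(o['position']); v=rot(th)[:,0];y=rot(th)[:,2]; F=np.array(o['ft_force'])
    d=p[:2]-C
    print('t=%.2f TCP'%o['time_s'],p.round(4),'wrench t,s mm',(d@v[:2]*1000).round(1),(d@y[:2]*1000).round(1),'F wrench x,y,z',(F@v).round(2),(F@y).round(2),F[2].round(2),'ang',np.degrees(np.arctan2(o['tool_rot'][0][0],-o['tool_rot'][1][0])).round(2),'w',round(float(o['grip_width']),4),'Ty',np.round(np.array(o['tool_rot'])[:,1],4))
E
python3 -c "
from h import *
st()
get_image('side'); st()"
```

```text
t=2.12 TCP [ 0.5702 -0.2486  0.1083] wrench t,s mm 61.1 -3.7 F wrench x,y,z 1.07 -0.27 0.33 ang 12.94 w 0.0001 Ty [-1.6e-03  9.0e-04 -1.0e+00]
t=2.17 TCP [ 0.57   -0.2484  0.1074] wrench t,s mm 60.9 -3.8 F wrench x,y,z 0.56 -0.07 -0.84 ang 12.95 w -0.0002 Ty [-0.0024  0.0016 -1.    ]
```

Emit:
move_arm:
  targets: [-1.5,4,3.5,0,0,0,0,5,0,0,0,0,0,4,0,0,0,0,0,1,0,0,0,0,0,1,0,0,0,0]

```text
time_s: 2.8
position: [0.574, -0.2462, 0.0944]
tool_rot: [[0.225, 0.0, 0.974], [-0.974, -0.0, 0.225], [0.0, -1.0, 0.0]]
ft_force: [-0.4, -0.2, 0.6]
grip_width: 0.0002
```

```bash
python3 -c "
from h import *
st()
im=snap('side','s1'); st()
cv2.imwrite('pics/s1c.png',cv2.resize(cv2.cvtColor(im['pixels'][120:300,200:340],cv2.COLOR_RGB2BGR),None,fx=3.3,fy=3.3,interpolation=cv2.INTER_CUBIC))"
```

```text
t=2.80 TCP [ 0.574  -0.2462  0.0944] wrench t,s mm 59.6 0.6 F wrench x,y,z 0.15 -0.4 0.64 ang 13.01 w 0.0002 Ty [ 2.e-04 -2.e-04 -1.e+00]
t=2.85 TCP [ 0.574  -0.2462  0.0943] wrench t,s mm 59.6 0.6 F wrench x,y,z 0.65 0.12 0.02 ang 13.01 w 0.0001 Ty [ 1.e-04 -1.e-04 -1.e+00]
```

View pics/s1c.png

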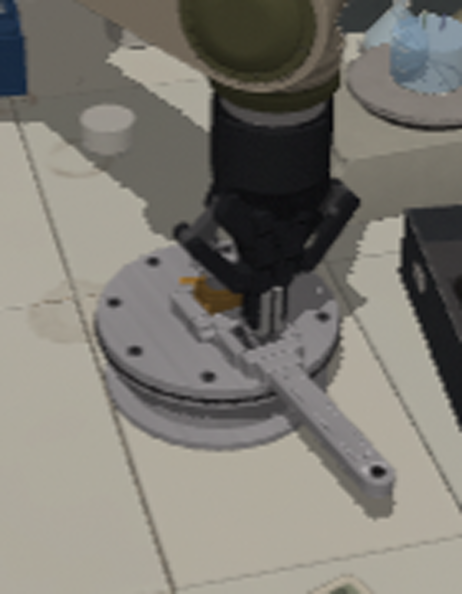

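The side view shows the closed fingertips just above the worm pocket, at about (265,330). I'll feel for contact next.

Emit:
move_arm:
  targets: [0,0.6,0,0,0,0,0,0.6,0,0,0,0,0,0.5,0,0,0,0,0,0.4,0,0,0,0,0,0.4,0,0,0,0]

```text
time_s: 3.48
position: [0.574, -0.2461, 0.0918]
tool_rot: [[0.225, 0.0, 0.974], [-0.974, -0.0, 0.225], [0.0, -1.0, 0.0]]
ft_force: [-0.2, -0.0, 0.1]
grip_width: -0.0002
```

Emit:
move_arm:
  targets: [0,0.2,0,0,0,0,0,0.2,0,0,0,0,0,0.2,0,0,0,0,0,0.2,0,0,0,0,0,0.2,0,0,0,0]

```text
time_s: 4.1
position: [0.574, -0.2461, 0.0908]
tool_rot: [[0.225, -0.0, 0.974], [-0.974, -0.0, 0.225], [0.0, -1.0, -0.0]]
ft_force: [0.1, 0.2, -0.5]
grip_width: -0.0001
```

Emit:
move_arm:
  targets: [0,0.2,0,0,0,0,0,0.2,0,0,0,0,0,0.1,0,0,0,0,0,0.1,0,0,0,0,0,0,0,0,0,0]

```text
time_s: 4.72
position: [0.574, -0.2461, 0.0903]
tool_rot: [[0.225, 0.0, 0.974], [-0.974, -0.0, 0.225], [0.0, -1.0, 0.0]]
ft_force: [-0.5, 0.0, 1.2]
grip_width: 0.0002
```

Emit:
move_arm:
  targets: [0,0.1,0,0,0,0,0,0.1,0,0,0,0,0,0.1,0,0,0,0,0,0.1,0,0,0,0,0,0,0,0,0,0]

```text
time_s: 5.35
position: [0.574, -0.2462, 0.0901]
tool_rot: [[0.225, 0.0, 0.974], [-0.974, -0.0, 0.225], [0.0, -1.0, 0.0]]
ft_force: [-0.7, 0.2, 4.8]
grip_width: -0.0001
```

Emit:
move_arm:
  targets: [0,0.1,0,0,0,0,0,0.1,0,0,0,0,0,0.1,0,0,0,0,0,0,0,0,0,0,0,0,0,0,0,0]

```text
time_s: 5.98
position: [0.5741, -0.2462, 0.0899]
tool_rot: [[0.225, 0.0, 0.974], [-0.974, -0.0, 0.225], [0.0, -1.0, 0.0]]
ft_force: [-0.7, 0.7, 6.0]
grip_width: 0.0002
```

Emit:
move_arm:
  targets: [0,0.2,0,0,0,0,0,0.2,0,0,0,0,0,0.2,0,0,0,0,0,0,0,0,0,0,0,0,0,0,0,0]

```text
time_s: 6.6
position: [0.5741, -0.2462, 0.0898]
tool_rot: [[0.225, 0.001, 0.974], [-0.974, -0.001, 0.225], [0.001, -1.0, 0.001]]
ft_force: [-2.3, 1.4, 10.2]
grip_width: -0.0001
```

Emit:
move_arm:
  targets: [-1,0.3,0,0,0,0,-2,0,0,0,0,0,-2,0,0,0,0,0,-2,0,0,0,0,0,-2,0,0,0,0,0]

```text
time_s: 7.22
position: [0.5731, -0.24, 0.0904]
tool_rot: [[0.224, 0.004, 0.974], [-0.974, -0.006, 0.225], [0.007, -1.0, 0.003]]
ft_force: [-0.2, -8.8, 9.6]
grip_width: -0.0001
```

```bash
python3 -c "
from h import *
st()
im=snap('wrist','w3'); st()
cv2.imwrite('pics/w3c.png',cv2.resize(cv2.cvtColor(im['pixels'][95:265,185:315],cv2.COLOR_RGB2BGR),None,fx=3.5,fy=3.5,interpolation=cv2.INTER_CUBIC))"
```

```text
t=7.22 TCP [ 0.5731 -0.24    0.0904] wrench t,s mm 53.4 1.1 F wrench x,y,z 8.52 -2.17 9.62 ang 12.97 w -0.0001 Ty [ 0.0044 -0.006  -1.    ]
t=7.28 TCP [ 0.573  -0.2397  0.0904] wrench t,s mm 53.1 1.1 F wrench x,y,z 6.68 -1.72 10.77 ang 12.98 w 0.0002 Ty [ 0.0042 -0.0057 -1.    ]
```

View pics/w3c.png

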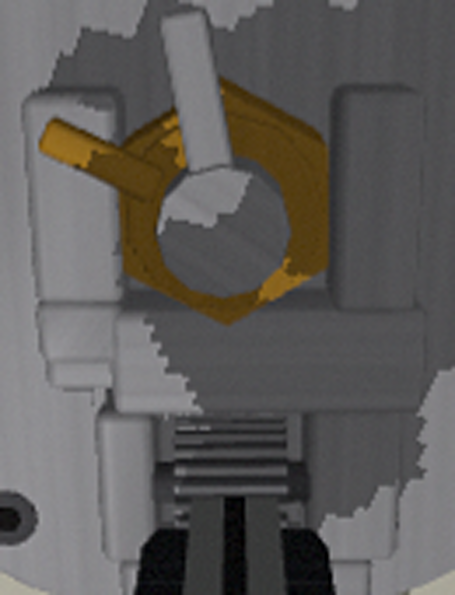

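The wrist picture shows the finger on the worm at about (235,500), with the jaws still clear of the nut. The rub force of about 7 N matches the worm's turning resistance, so I'll carry on.

Emit:
move_arm:
  targets: [-2.5,0,0,0,0,0,-2.5,0,0,0,0,0,-2.5,0,0,0,0,0,-2.5,0,0,0,0,0,-2,0,0,0,0,0]

```text
time_s: 7.9
position: [0.5704, -0.2282, 0.0903]
tool_rot: [[0.225, 0.004, 0.974], [-0.974, -0.006, 0.225], [0.007, -1.0, 0.003]]
ft_force: [-0.1, -7.7, 8.6]
grip_width: 0.0002
```

```bash
python3 -c "
from h import *
st()"
```

```text
t=7.90 TCP [ 0.5704 -0.2282  0.0903] wrench t,s mm 41.3 1.2 F wrench x,y,z 7.47 -1.79 8.61 ang 12.98 w 0.0002 Ty [ 0.0044 -0.0058 -1.    ]
```

Emit:
move_arm:
  targets: [0,-4,0,0,0,0,11,0,-0.5,0,0,0,10,0,0,0,0,0,0,2.5,0,0,0,0,0,1.5,0,0,0,0]

```text
time_s: 8.52
position: [0.5736, -0.2469, 0.0889]
tool_rot: [[0.225, 0.001, 0.974], [-0.974, -0.001, 0.225], [0.001, -1.0, 0.0]]
ft_force: [-1.9, -2.6, 7.7]
grip_width: -0.0002
```

```bash
python3 -c "
from h import *
st()"
```

```text
t=8.53 TCP [ 0.5736 -0.2469  0.0889] wrench t,s mm 60.2 0.1 F wrench x,y,z 2.09 -2.44 7.73 ang 13.0 w -0.0002 Ty [ 6.0e-04 -1.3e-03 -1.0e+00]
```

Emit:
move_arm:
  targets: [-3,0,0,0,0,0,-4,0,0,0,0,0,-4,0,0,0,0,0,-4,0,0,0,0,0,-4,0,0,0,0,0]

```text
time_s: 9.15
position: [0.5701, -0.2299, 0.0904]
tool_rot: [[0.225, 0.004, 0.974], [-0.974, -0.006, 0.225], [0.006, -1.0, 0.002]]
ft_force: [-1.4, -8.8, 7.6]
grip_width: 0.0001
```

```bash
python3 -c "
from h import *
st()"
```

```text
t=9.15 TCP [ 0.5701 -0.2299  0.0904] wrench t,s mm 42.9 0.4 F wrench x,y,z 8.29 -3.34 7.61 ang 12.99 w 0.0001 Ty [ 0.0037 -0.0057 -1.    ]
```

Emit:
move_arm:
  targets: [0,-4,0,0,0,0,10,0,0,0,0,0,8.5,0,0,0,0,0,0,2.5,0,0,0,0,0,1,0,0,0,0]

```text
time_s: 9.78
position: [0.5735, -0.2463, 0.0893]
tool_rot: [[0.225, 0.0, 0.974], [-0.974, -0.001, 0.225], [0.001, -1.0, 0.0]]
ft_force: [-0.1, -3.2, 5.9]
grip_width: -0.0001
```

```bash
python3 -c "
from h import *
st()
im=snap('wrist','w4'); st()
cv2.imwrite('pics/w4c.png',cv2.resize(cv2.cvtColor(im['pixels'][95:265,185:315],cv2.COLOR_RGB2BGR),None,fx=3.5,fy=3.5,interpolation=cv2.INTER_CUBIC))"
```

```text
t=9.78 TCP [ 0.5735 -0.2463  0.0893] wrench t,s mm 59.7 0.1 F wrench x,y,z 3.08 -0.83 5.89 ang 13.0 w -0.0001 Ty [ 5.e-04 -1.e-03 -1.e+00]
t=9.82 TCP [ 0.5735 -0.2463  0.0894] wrench t,s mm 59.6 0.1 F wrench x,y,z 3.55 -0.75 3.08 ang 13.0 w -0.0001 Ty [ 5.0e-04 -1.2e-03 -1.0e+00]
```

View pics/w4c.png

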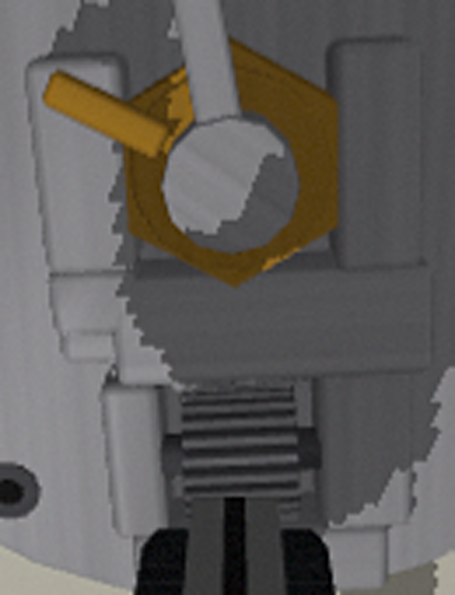

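Emit:
move_arm:
  targets: [-3,0.3,0,0,0,0,-4,0.5,0,0,0,0,-4,0,0,0,0,0,-4,0,0,0,0,0,-4,0,0,0,0,0]

```text
time_s: 10.45
position: [0.5703, -0.2295, 0.0903]
tool_rot: [[0.225, 0.005, 0.974], [-0.974, -0.006, 0.225], [0.007, -1.0, 0.003]]
ft_force: [1.4, -8.2, 8.4]
grip_width: -0.0001
```

```bash
python3 -c "
from h import *
st()"
```

```text
t=10.45 TCP [ 0.5703 -0.2295  0.0903] wrench t,s mm 42.6 0.8 F wrench x,y,z 8.27 -0.44 8.38 ang 12.98 w -0.0001 Ty [ 0.0049 -0.0059 -1.    ]
```

Emit:
move_arm:
  targets: [-2,0.1,0,0,0,0,-2,0.1,0,0,0,0,0,-4.5,0,0,0,0,10,0,0,0,0,0,10,0,0,0,0,0]

```text
time_s: 11.08
position: [0.5727, -0.2432, 0.0922]
tool_rot: [[0.225, -0.001, 0.974], [-0.974, 0.001, 0.225], [-0.001, -1.0, -0.001]]
ft_force: [-0.3, -0.1, 0.2]
grip_width: -0.0001
```

```bash
python3 -c "
from h import *
st()
im=snap('wrist','w5'); st()
d=load('w5');P=cloud(d);Q=P.reshape(-1,3);Q=Q[np.isfinite(Q).all(1)]
D=Q[:,:2]-C;v=rot(13)[:,0][:2];y=rot(13)[:,2][:2];t=D@v;s=D@y
for a in np.arange(-.012,.08,.004):
    k=(Q[:,2]>.071)&(Q[:,2]<.079)&(abs(t-a)<.002)&(abs(s)<.04)
    if k.sum()>3: print(a.round(3),np.percentile(s[k],[1,99]).round(4))
cv2.imwrite('pics/w5c.png',cv2.resize(cv2.cvtColor(im['pixels'][95:265,185:315],cv2.COLOR_RGB2BGR),None,fx=3.5,fy=3.5,interpolation=cv2.INTER_CUBIC))"
```

```text
t=11.07 TCP [ 0.5727 -0.2432  0.0922] wrench t,s mm 56.4 0.0 F wrench x,y,z -0.01 -0.29 0.25 ang 13.02 w -0.0001 Ty [-7.e-04  7.e-04 -1.e+00]
t=11.12 TCP [ 0.5729 -0.2445  0.0922] wrench t,s mm 57.8 -0.1 F wrench x,y,z 1.28 -0.86 -0.42 ang 12.96 w -0.0001 Ty [-2.e-04  0.e+00 -1.e+00]
-0.012 [-0.0293  0.0263]
-0.008 [-0.0296  0.0266]
-0.004 [-0.0292  0.0267]
0.0 [-0.029  0.027]
0.004 [-0.0287  0.0273]
0.008 [-0.0286  0.0276]
0.012 [-0.0282  0.0278]
0.016 [-0.0279  0.029 ]
0.02 [-0.0275  0.0292]
0.024 [-0.0272  0.0295]
0.028 [-0.0257  0.03  ]
0.032 [-0.0243  0.0298]
0.036 [-0.021   0.0278]
0.04 [-0.0206  0.0283]
0.044 [-0.0211  0.0278]
0.048 [-0.0208  0.0279]
0.052 [-0.0204  0.0282]
0.056 [-0.0206  0.0284]
0.06 [-0.0201  0.0278]
0.064 [-0.0174  0.0255]
0.068 [0.0138 0.0256]
0.072 [0.0176 0.025 ]
```

View pics/w5c.png

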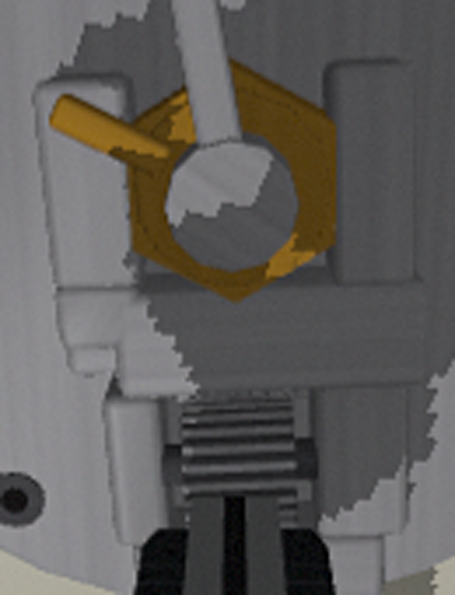

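```bash
cat >> h.py <<'E'
def jaw(fn,C=C):
    Q=cloud(load(fn)).reshape(-1,3);Q=Q[np.isfinite(Q).all(1)]
    th=13.
    for it in range(4):
        v=rot(th)[:,0][:2];y=rot(th)[:,2][:2];D=Q[:,:2]-C;t=D@v;s=D@y
        E=[]
        for a in np.arange(.038,.0601,.002):
            k=(Q[:,2]>.071)&(Q[:,2]<.079)&(abs(t-a)<.002)&(abs(s)<.04)
            if k.sum()>3: E.append([a,*np.percentile(s[k],[1,99])])
        E=np.array(E); th+=np.degrees(np.arctan(np.polyfit(E[:,0],E[:,2],1)[0]))
    J=[]
    for a in np.arange(-.012,.013,.004):
        k=(Q[:,2]>.071)&(Q[:,2]<.079)&(abs(t-a)<.002)&(abs(s)<.04)
        J.append([*np.percentile(s[k],[1,99])])
    J=np.array(J).mean(0)
    print(fn,'angle',th.round(2),'body s',E[:,1:].mean(0).round(4),'jaw outer s',J.round(4),'width',(J[1]-J[0]).round(5))
    k=(Q[:,2]>.079)&(Q[:,2]<.09)&(t>.035)&(t<.065)&(abs(s)<.02)
    if k.sum()>20: print(' worm t',np.percentile(t[k],[2,50,98]).round(4),k.sum())
E
python3 -c "
from h import *
for f in ['w1','w2','w3','w4','w5']: jaw(f)"
```

```text
w1 angle 15.24 body s [-0.0234  0.0256] jaw outer s [-0.0307  0.0277] width 0.05837
 worm t [0.0412 0.0483 0.0573] 342
w2 angle 12.46 body s [-0.0211  0.0277] jaw outer s [-0.0306  0.0277] width 0.05828
 worm t [0.0413 0.0482 0.0569] 314
w3 angle 13.32 body s [-0.0213  0.0276] jaw outer s [-0.0295  0.0286] width 0.05809
 worm t [0.0387 0.0427 0.049 ] 542
w4 angle 16.37 body s [-0.0234  0.0256] jaw outer s [-0.0291  0.0268] width 0.05593
 worm t [0.0391 0.0459 0.0537] 900
w5 angle 13.67 body s [-0.0212  0.0275] jaw outer s [-0.0289  0.027 ] width 0.05599
 worm t [0.039  0.0443 0.0528] 668
```

Emit:
move_arm:
  targets: [0,2.5,0,0,0,0,0,1.6,0,0,0,0,-4,0.2,0,0,0,0,-4,0.2,0,0,0,0,-4,0,0,0,0,0]

```text
time_s: 11.75
position: [0.5716, -0.2339, 0.0903]
tool_rot: [[0.225, 0.006, 0.974], [-0.974, -0.007, 0.225], [0.008, -1.0, 0.004]]
ft_force: [0.7, -9.2, 10.0]
grip_width: -0.0
```

```bash
python3 -c "
from h import *
st()"
```

```text
t=11.75 TCP [ 0.5716 -0.2339  0.0903] wrench t,s mm 47.2 1.0 F wrench x,y,z 9.1 -1.37 9.96 ang 12.97 w -0.0 Ty [ 0.006 -0.007 -1.   ]
```

Emit:
move_arm:
  targets: [-4,0,0,0,0,0,-4,0,0,0,0,0,0,-4.5,0,0,0,0,10,0,0,0,0,0,10,0,0,0,0,0]

```text
time_s: 12.38
position: [0.5727, -0.2434, 0.0922]
tool_rot: [[0.225, -0.001, 0.974], [-0.974, 0.001, 0.225], [-0.001, -1.0, -0.001]]
ft_force: [-0.1, 0.0, -0.5]
grip_width: 0.0001
```

```bash
python3 -c "
from h import *
st()
im=snap('wrist','w6'); st(); jaw('w6')
cv2.imwrite('pics/w6c.png',cv2.resize(cv2.cvtColor(im['pixels'][95:265,185:315],cv2.COLOR_RGB2BGR),None,fx=3.5,fy=3.5,interpolation=cv2.INTER_CUBIC))"
```

```text
t=12.38 TCP [ 0.5727 -0.2434  0.0922] wrench t,s mm 56.6 -0.0 F wrench x,y,z -0.03 -0.1 -0.51 ang 13.01 w 0.0001 Ty [-6.e-04  5.e-04 -1.e+00]
t=12.43 TCP [ 0.5729 -0.2447  0.0922] wrench t,s mm 57.9 -0.1 F wrench x,y,z 0.27 -0.59 0.62 ang 12.96 w 0.0003 Ty [-2.e-04 -2.e-04 -1.e+00]
w6 angle 14.23 body s [-0.0214  0.0274] jaw outer s [-0.0289  0.027 ] width 0.05587
 worm t [0.0392 0.0445 0.0527] 679
```

View pics/w6c.png

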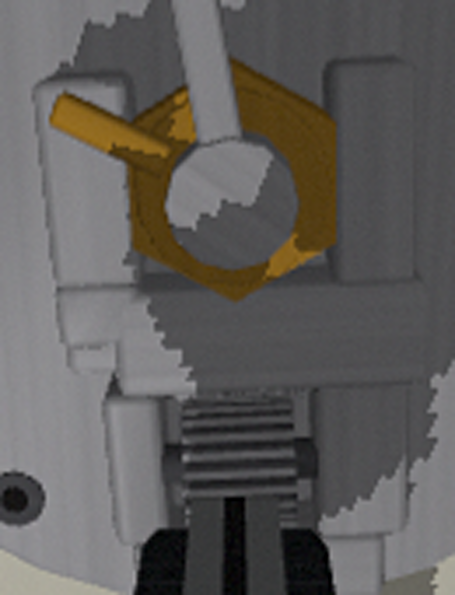

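Run:
```python
from h import *
ims=[]
for f in ['w2','w4','w5','w6']:
    d=load(f);P=cloud(d);Q=P.reshape(-1,3);col=d['pixels'].reshape(-1,3).astype(int)
    ok=np.isfinite(Q).all(1);Q=Q[ok];col=col[ok]
    # orthographic map in frame of 13deg, 0.25mm/px, color & height
    v=rot(13)[:,0][:2];y=rot(13)[:,2][:2];D=Q[:,:2]-C;t=D@v;s=D@y
    for a in [-.010,-.006,0,.006,.01]:
        k=(abs(t-a)<.0025)
        jm=k&(Q[:,2]>.0715)&(Q[:,2]<.0785)
        L=s[jm&(s<-.008)];R=s[jm&(s>.008)]
        nut=k&(Q[:,2]>.079)&(Q[:,2]<.089)&(col[:,0]-col[:,2]>30)
        print(f,a,'left jaw',np.percentile(L,[2,98]).round(4),'right',np.percentile(R,[2,98]).round(4),'open',(np.percentile(R,2)-np.percentile(L,98)).round(4),'nut',np.percentile(s[nut],[2,98]).round(4) if nut.sum()>5 else None)
    # jaw angle from outer edges
    A=np.arange(-.014,.022,.003);e=[]
    for a in A:
        k=(abs(t-a)<.002)&(Q[:,2]>.0715)&(Q[:,2]<.0785)&(abs(s)<.04); e.append(np.percentile(s[k],[1,99]))
    e=np.array(e); print('  angles',[13+np.degrees(np.polyfit(A,e[:,i],1)[0]).round(2) for i in (0,1)])
```

```text
w2 -0.01 left jaw [-0.0305 -0.012 ] right [0.0103 0.0271] open 0.0223 nut [-0.0239  0.013 ]
w2 -0.006 left jaw [-0.0307 -0.0194] right [0.0158 0.0274] open 0.0352 nut [-0.0189  0.0139]
w2 0 left jaw [-0.0309 -0.0176] right [0.0152 0.0277] open 0.0328 nut [-0.0153  0.0141]
w2 0.006 left jaw [-0.0303 -0.0177] right [0.0154 0.028 ] open 0.0331 nut [-0.0154  0.0142]
w2 0.01 left jaw [-0.0303 -0.0174] right [0.0155 0.0282] open 0.0329 nut [-0.0143  0.0126]
  angles [np.float64(13.67), np.float64(15.45)]
w4 -0.01 left jaw [-0.0299 -0.012 ] right [0.0133 0.0262] open 0.0253 nut [-0.0242  0.0127]
w4 -0.006 left jaw [-0.0297 -0.0197] right [0.0148 0.0264] open 0.0345 nut [-0.0199  0.0136]
w4 0 left jaw [-0.0293 -0.0168] right [0.015  0.0268] open 0.0318 nut [-0.0152  0.0139]
w4 0.006 left jaw [-0.0289 -0.0166] right [0.0153 0.0271] open 0.0318 nut [-0.015   0.0141]
w4 0.01 left jaw [-0.0287 -0.0158] right [0.0153 0.0275] open 0.031 nut [-0.0144  0.0123]
  angles [np.float64(16.09), np.float64(18.66)]
w5 -0.01 left jaw [-0.0296 -0.012 ] right [0.0113 0.0264] open 0.0233 nut [-0.0241  0.0129]
w
[... 224 characters left out ...]
.0155 0.0275] open 0.032 nut [-0.015   0.0144]
w5 0.01 left jaw [-0.0285 -0.0156] right [0.0151 0.0277] open 0.0308 nut [-0.0143  0.0129]
  angles [np.float64(16.009999999999998), np.float64(17.94)]
w6 -0.01 left jaw [-0.0295 -0.0102] right [0.0111 0.0263] open 0.0212 nut [-0.0242  0.0128]
w6 -0.006 left jaw [-0.0293 -0.02  ] right [0.0151 0.0265] open 0.035 nut [-0.0199  0.0139]
w6 0 left jaw [-0.029  -0.0165] right [0.0152 0.0271] open 0.0317 nut [-0.0152  0.0141]
w6 0.006 left jaw [-0.0285 -0.0166] right [0.0155 0.0274] open 0.032 nut [-0.015   0.0143]
w6 0.01 left jaw [-0.0285 -0.0157] right [0.0152 0.0277] open 0.0309 nut [-0.014   0.0127]
  angles [np.float64(16.22), np.float64(17.85)]
```

Emit:
move_arm:
  targets: [0,2.5,1,0,0,0,0,1.8,0.5,0,0,0,-2,0.2,-1,0,0,0,-2,0.2,-1,0,0,0,-2,0,-1,0,0,0]

```text
time_s: 13.05
position: [0.5721, -0.2402, 0.0904]
tool_rot: [[0.224, 0.008, 0.974], [-0.974, -0.007, 0.224], [0.009, -1.0, 0.006]]
ft_force: [4.8, -9.0, 8.7]
grip_width: -0.0001
```

```bash
python3 -c "
from h import *
st()"
```

```text
t=13.05 TCP [ 0.5721 -0.2402  0.0904] wrench t,s mm 53.4 0.1 F wrench x,y,z 9.86 2.63 8.71 ang 12.97 w -0.0001 Ty [ 0.0076 -0.0072 -0.9999]
```

Emit:
move_arm:
  targets: [-2,0.2,-1,0,0,0,-2,0,-1,0,0,0,-3,0,-0.5,0,0,0,-3,0,0,0,0,0,-3,0,0,0,0,0]

```text
time_s: 13.68
position: [0.5668, -0.2282, 0.0903]
tool_rot: [[0.225, 0.008, 0.974], [-0.974, -0.008, 0.225], [0.009, -1.0, 0.006]]
ft_force: [2.7, -8.6, 10.2]
grip_width: -0.0001
```

```bash
python3 -c "
from h import *
st()"
```

```text
t=13.68 TCP [ 0.5668 -0.2282  0.0903] wrench t,s mm 40.5 -2.4 F wrench x,y,z 8.99 0.67 10.22 ang 12.98 w -0.0001 Ty [ 0.0075 -0.0077 -0.9999]
```

Emit:
move_arm:
  targets: [0,-4.8,0,0,0,0,10,0,2,0,0,0,9,0,0,0,0,0,0,0,0,0,0,0,0,0,0,0,0,0]

```text
time_s: 14.3
position: [0.5706, -0.2432, 0.0922]
tool_rot: [[0.225, -0.001, 0.974], [-0.974, 0.001, 0.225], [-0.001, -1.0, -0.001]]
ft_force: [0.0, 0.4, -0.4]
grip_width: 0.0002
```

```bash
cat >> h.py <<'E'
def jaw2(f):
    d=load(f);P=cloud(d);Q=P.reshape(-1,3);col=d['pixels'].reshape(-1,3).astype(int)
    ok=np.isfinite(Q).all(1);Q=Q[ok];col=col[ok]
    v=rot(13)[:,0][:2];y=rot(13)[:,2][:2];D=Q[:,:2]-C;t=D@v;s=D@y
    o=[];nn=[]
    for a in [-.003,0,.003,.006,.009]:
        k=(abs(t-a)<.002); jm=k&(Q[:,2]>.0715)&(Q[:,2]<.0785)
        L=s[jm&(s<-.008)];R=s[jm&(s>.008)]
        nut=k&(Q[:,2]>.079)&(Q[:,2]<.089)&(col[:,0]-col[:,2]>30)
        o.append([np.percentile(L,2),np.percentile(L,98),np.percentile(R,2),np.percentile(R,98)]); nn.append(np.percentile(s[nut],[2,98]))
    o=np.array(o).mean(0);nn=np.array(nn)[:4].mean(0)
    A=np.arange(-.014,.022,.003);e=[]
    for a in A:
        k=(abs(t-a)<.002)&(Q[:,2]>.0715)&(Q[:,2]<.0785)&(abs(s)<.04); e.append(np.percentile(s[k],[1,99]))
    e=np.array(e); 
    print(f,'jaws s mm',(o*1000).round(2),'open',((o[2]-o[1])*1000).round(2),'outer',((o[3]-o[0])*1000).round(2),'nut',(nn*1000).round(2),'skew angles',[13+np.degrees(np.polyfit(A,e[:,i],1)[0]).round(2) for i in (0,1)])
E
python3 -c "
from h import *
st()
im=snap('wrist','w7'); st()
for f in ['w2','w4','w5','w6','w7']: jaw2(f)
cv2.imwrite('pics/w7c.png',cv2.resize(cv2.cvtColor(im['pixels'][95:265,185:315],cv2.COLOR_RGB2BGR),None,fx=3.5,fy=3.5,interpolation=cv2.INTER_CUBIC))"
```

```text
t=14.30 TCP [ 0.5706 -0.2432  0.0922] wrench t,s mm 56.0 -2.1 F wrench x,y,z -0.34 0.12 -0.37 ang 13.0 w 0.0002 Ty [-7.e-04  6.e-04 -1.e+00]
t=14.35 TCP [ 0.5706 -0.2431  0.0923] wrench t,s mm 55.9 -2.0 F wrench x,y,z -0.39 -0.08 -0.51 ang 13.01 w -0.0002 Ty [-5.e-04  4.e-04 -1.e+00]
w2 jaws s mm [-30.64 -17.61  15.32  27.76] open 32.94 outer 58.41 nut [-15.34  14.12] skew angles [np.float64(13.67), np.float64(15.45)]
w4 jaws s mm [-29.06 -16.63  15.13  27.01] open 31.76 outer 56.07 nut [-15.26  13.91] skew angles [np.float64(16.09), np.float64(18.66)]
w5 jaws s mm [-28.78 -16.56  15.36  27.25] open 31.92 outer 56.02 nut [-15.13  14.21] skew angles [np.float64(16.009999999999998), np.float64(17.94)]
w6 jaws s mm [-28.81 -16.57  15.35  27.21] open 31.93 outer 56.01 nut [-15.13  14.19] skew angles [np.float64(16.22), np.float64(17.85)]
w7 jaws s mm [-28.83 -16.54  15.4   26.62] open 31.94 outer 55.46 nut [-15.22  14.2 ] skew angles [np.float64(16.16), np.float64(17.27)]
```

View pics/w7c.png

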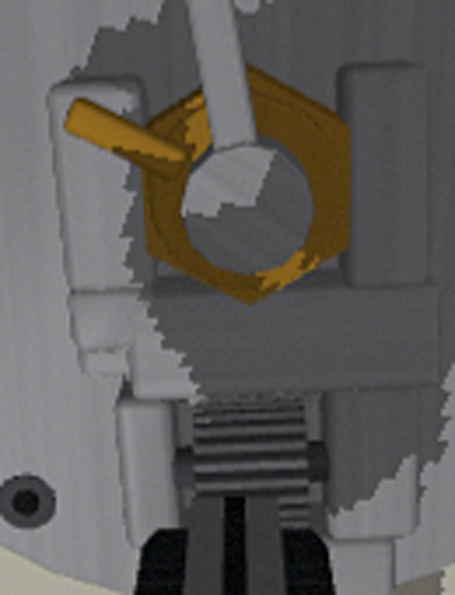

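```bash
cat >> h.py <<'E'
def ortho(f,z,th=13,lo=(-.03,-.035),hi=(.075,.035),res=.00015,):
    d=load(f);K=d['intrinsics'];k1=float(d['k1'])
    v=rot(th)[:,0];y=rot(th)[:,2]
    t=np.arange(lo[0],hi[0],res);s=np.arange(lo[1],hi[1],res)
    S,T=np.meshgrid(s,t)
    X=np.r_[C,0]+T[...,None]*v+S[...,None]*y; X[...,2]=z
    if 'mount' in d:
        Y=(X-d['pos'])@d['rot']; M=d['mount']; c=(Y-M[:3,3])@M[:3,:3]
    else: c=X@d['R'].T+d['t']
    a=c[...,0]/c[...,2];b=c[...,1]/c[...,2];q=1+k1*(a*a+b*b)
    u=K[0,0]*a*q+K[0,2];w=K[1,1]*b*q+K[1,2]
    return cv2.remap(cv2.cvtColor(d['pixels'],cv2.COLOR_RGB2BGR),u.astype(np.float32),w.astype(np.float32),cv2.INTER_CUBIC)
E
python3 -c "
from h import *
a=[]
for f in ['w2','w7']:
    im=ortho(f,.075)
    for k in range(0,im.shape[1],67): im[::,k]=(im[::,k]*.6+np.array([0,80,0])).astype(np.uint8)
    a.append(im[:470])
cv2.imwrite('pics/o7.png',cv2.resize(np.hstack(a),None,fx=.85,fy=.85*1.4)[:600])
print(a[0].shape)"
```

```text
(470, 467, 3)
```

View pics/o7.png

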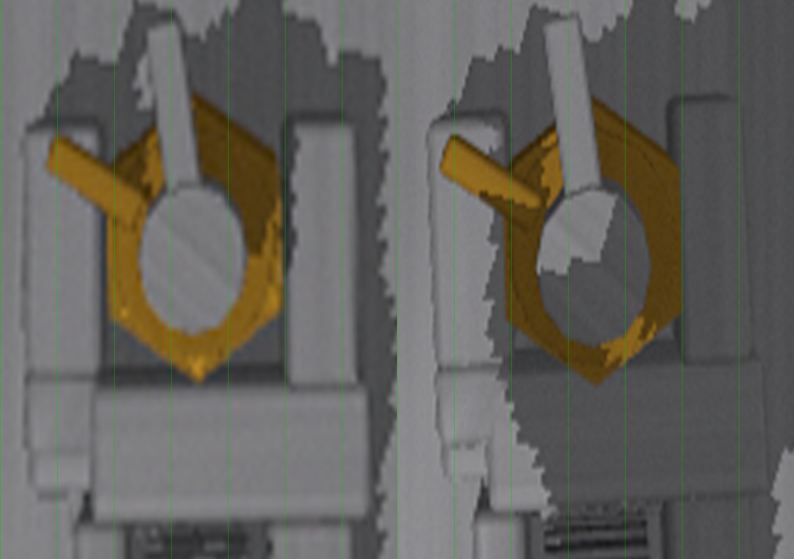

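Emit:
move_arm:
  targets: [-3,2,2.5,0,0,0,0,2,0,0,0,0,0,0.8,0,0,0,0,0,0,-1,0,0,0,0,0,-1,0,0,0]

```text
time_s: 14.98
position: [0.5724, -0.2401, 0.0903]
tool_rot: [[0.225, 0.006, 0.974], [-0.974, -0.002, 0.225], [0.003, -1.0, 0.005]]
ft_force: [5.4, 4.1, 13.3]
grip_width: -0.0004
```

```bash
python3 -c "
from h import *
st()"
```

```text
t=14.97 TCP [ 0.5724 -0.2401  0.0903] wrench t,s mm 53.3 0.4 F wrench x,y,z -2.79 6.2 13.27 ang 13.02 w -0.0004 Ty [ 0.006  -0.0019 -1.    ]
```

Emit:
move_arm:
  targets: [0,0,2,0,0,0,0,-4.8,0,0,0,0,2,0,0,0,0,0,0,0,0,0,0,0,0,0,0,0,0,0]

```text
time_s: 15.6
position: [0.5729, -0.2416, 0.0921]
tool_rot: [[0.225, -0.001, 0.974], [-0.974, 0.0, 0.225], [-0.001, -1.0, -0.0]]
ft_force: [0.5, 0.0, -0.0]
grip_width: 0.0001
```

```bash
python3 -c "
from h import *
st()
im=snap('wrist','w8'); st()
for f in ['w2','w4','w5','w6','w7','w8']:
    jaw2(f)
    o=ortho(f,.0805,lo=(-.03,-.035),hi=(.03,.035)).astype(int)
    m=((o[...,2]-o[...,0])>35).astype(np.uint8)
    ii=np.argwhere(m); t=-.03+ii[:,0]*.00015; s=-.035+ii[:,1]*.00015
    ok=(np.hypot(t,s)<.022); t,s=t[ok],s[ok]
    # flats: lower-left flat & lower-right flat (apex at +t), extreme per direction
    A=np.arange(-30,31,.5); best=[]
    # apex direction: support function h(phi) over lower half; corners maximise
    ph=np.radians(np.arange(-60,61,1.)); h=[np.percentile(t*np.cos(p)+s*np.sin(p),99.7) for p in ph]
    h=np.array(h)
    print('  support max near apex at',np.degrees(ph[20+np.argmax(h[20:101])]),'mins (flat normals ±30)',np.degrees(ph[np.argmin(h[:60])]),np.degrees(ph[61+np.argmin(h[61:])]),h.min().round(4))
"
```

```text
t=15.60 TCP [ 0.5729 -0.2416  0.0921] wrench t,s mm 55.0 0.5 F wrench x,y,z 0.07 0.49 -0.01 ang 13.0 w 0.0001 Ty [-6.e-04  5.e-04 -1.e+00]
t=15.65 TCP [ 0.5729 -0.2417  0.0922] wrench t,s mm 55.0 0.5 F wrench x,y,z -0.45 -0.51 0.17 ang 13.0 w -0.0004 Ty [-5.e-04  4.e-04 -1.e+00]
w2 jaws s mm [-30.64 -17.61  15.32  27.76] open 32.94 outer 58.41 nut [-15.34  14.12] skew angles [np.float64(13.67), np.float64(15.45)]
  support max near apex at -1.0 mins (flat normals ±30) -28.0 32.0 0.0144
w4 jaws s mm [-29.06 -16.63  15.13  27.01] open 31.76 outer 56.07 nut [-15.26  13.91] skew angles [np.float64(16.09), np.float64(18.66)]
  support max near apex at 0.0 mins (flat normals ±30) -28.0 32.0 0.0144
w5 jaws s mm [-28.78 -16.56  15.36  27.25] open 31.92 outer 56.02 nut [-15.13  14.21] skew angles [np.float64(16.009999999999998), np.float64(17.94)]
  support max near apex at 0.0 mins (flat normals ±30) -27.0 32.0 0.0144
w6 jaws s mm [-28.81 -16.57  15.35  27.21] open 31.93 outer 56.01 nut [-15.13  14.19] skew angles [np.float64(16.22), np.float64(17.85)]
  support max near apex at -2.0 mins (flat normals ±30) -28.0 31.0 0.0145
w7 jaws s mm [-28.83 -16.54  15.4   26.62] open 31.94 outer 55.46 nut [-15.22  14.2 ] skew angles [np.float64(16.16), np.float64(17.27)]
  support max near apex at -2.0 mins (flat normals ±30) -28.0 32.0 0.0144
w8 jaws s mm [-28.76 -16.61  15.41  26.91] open 32.02 outer 55.68 nut [-15.18  14.25] skew angles [np.float64(16.06), np.float64(17.05)]
  support max near apex at 0.0 mins (flat normals ±30) -28.0 32.0 0.0144
```

Emit:
move_arm:
  targets: [0,3,0,0,0,0,0,1.5,0,0,0,0,-3,0.5,0,0,0,0,-3,0.3,0,0,0,0,-3,0,0,0,0,0]

```text
time_s: 16.27
position: [0.5722, -0.2374, 0.0903]
tool_rot: [[0.224, 0.006, 0.975], [-0.974, -0.01, 0.224], [0.011, -1.0, 0.003]]
ft_force: [-3.8, -15.6, 14.2]
grip_width: -0.0002
```

```bash
python3 -c "
from h import *
st()"
```

```text
t=16.27 TCP [ 0.5722 -0.2374  0.0903] wrench t,s mm 50.7 0.8 F wrench x,y,z 14.38 -7.2 14.2 ang 12.96 w -0.0002 Ty [ 0.0057 -0.0101 -0.9999]
```

Emit:
move_arm:
  targets: [-3,0,0,0,0,0,-2,0,0,0,0,0,-1,0,0,0,0,0,0,0,0,0,0,0,0,0,0,0,0,0]

```text
time_s: 16.9
position: [0.5711, -0.2312, 0.0902]
tool_rot: [[0.224, 0.006, 0.975], [-0.974, -0.009, 0.224], [0.01, -1.0, 0.004]]
ft_force: [-1.9, -13.0, 13.8]
grip_width: -0.0001
```

```bash
python3 -c "
from h import *
st()"
```

```text
t=16.90 TCP [ 0.5711 -0.2312  0.0902] wrench t,s mm 44.4 1.2 F wrench x,y,z 12.22 -4.75 13.78 ang 12.96 w -0.0001 Ty [ 0.0063 -0.0093 -0.9999]
```

Emit:
move_arm:
  targets: [0,-5.3,0,0,0,0,6,0,0,0,0,0,6,0,0,0,0,0,3,0,0,0,0,0,0,0,0,0,0,0]

```text
time_s: 17.52
position: [0.5729, -0.2419, 0.0922]
tool_rot: [[0.225, -0.0, 0.974], [-0.974, 0.0, 0.225], [-0.0, -1.0, -0.0]]
ft_force: [-0.2, -0.1, 0.4]
grip_width: -0.0001
```

```bash
python3 -c "
from h import *
st()
im=snap('wrist','w9'); st(); jaw2('w9'); snap('top','top9')
P=cloud(load('top9')); np.save('/tmp/Ptop9.npy',P)
a=np.hstack([ortho(f,.081,lo=(-.03,-.035),hi=(.065,.035)) for f in ['w8','w9']])
cv2.imwrite('pics/o9.png',cv2.resize(a,None,fx=.85,fy=.9)[:600])
for n in ['top0','top9']:
    Q=np.load('/tmp/P'+n+'.npy').reshape(-1,3); Q=Q[np.isfinite(Q).all(1)]
    th=np.radians(13)
    for it in range(5):
        vx,vy=np.sin(th),-np.cos(th)
        d=Q[:,:2]-C; t=d@[vx,vy]; s=d@[-vy,vx]
        H=Q[(Q[:,2]>.069)&(Q[:,2]<.08)&(t>.10)&(t<.215)&(abs(s)<.022)]
        l=cv2.fitLine(H[:,:2].astype(np.float32),cv2.DIST_L2,0,.01,.01).ravel(); v=l[:2]*(-1 if l[1]>0 else 1)
        th=np.arctan2(v[0],-v[1])
    print(n,len(H),np.degrees(th))
"
```

```text
t=17.52 TCP [ 0.5729 -0.2419  0.0922] wrench t,s mm 55.2 0.5 F wrench x,y,z 0.05 -0.25 0.37 ang 13.0 w -0.0001 Ty [-5.e-04  4.e-04 -1.e+00]
t=17.57 TCP [ 0.5729 -0.2417  0.0923] wrench t,s mm 55.1 0.5 F wrench x,y,z 0.51 -0.34 0.34 ang 13.0 w -0.0002 Ty [-3.e-04  3.e-04 -1.e+00]
w9 jaws s mm [-28.59 -16.57  15.35  26.61] open 31.92 outer 55.2 nut [-15.21  14.27] skew angles [np.float64(16.5), np.float64(18.68)]
top0 340 11.958181
top9 129 16.420338
```

View pics/o9.png

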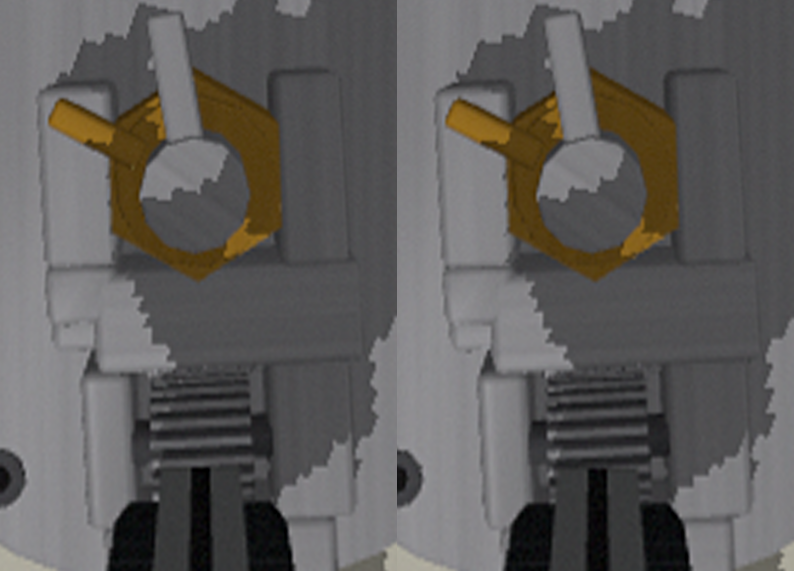

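Run:
```python
from h import *
Q=np.vstack([cloud(load(f)).reshape(-1,3) for f in ['top0','side0']]);Q=Q[np.isfinite(Q).all(1)]
for x in np.arange(.42,.80,.03):
    r=[]
    for y in np.arange(-.15,-.55,-.03):
        k=(abs(Q[:,0]-x)<.015)&(abs(Q[:,1]-y)<.015); r.append(int(np.percentile(Q[k,2],98)*1000) if k.sum()>3 else -1)
    print(x.round(2),r)
o=env.observe(); 
p0=np.array(o['position']);R0=np.array(o['tool_rot'])
R1=rot(16);v=R1[:,0];y=R1[:,2]
p1=np.r_[C,0.13]+.14*v+.036*y; print(p1)
# rows
W=[(p0+[0,0,.038],R0)]
q=W[0][0]
for k in range(1,5): W.append((q+(p1-q)*k/4,Ro.from_matrix(R0)*1 and R0@Ro.from_rotvec(Ro.from_matrix(R0.T@R1).as_rotvec()*k/4).as_matrix()))
for r in plan(p0,R0,W): print(r.tolist())
```

```text
0.42 [3, 4, 4, 4, 2, 3, 3, 4, 4, 4, 3, 4, 3, 3]
0.45 [4, 4, 4, 3, 4, 4, 3, 3, 3, 3, 51, 71, 3, 3]
0.48 [63, 63, 63, 62, 4, 3, 3, 4, 3, 3, 68, 72, 3, 3]
0.51 [65, 64, 64, 63, 61, 3, 3, 3, 3, 4, 3, 4, 3, 3]
0.54 [65, 96, 84, 76, 62, 4, 3, 3, 3, 22, 23, 21, 4, 3]
0.57 [64, 97, 94, 84, 78, 76, 74, 3, 3, 22, 22, 20, 3, 3]
0.6 [63, 76, 78, 78, 77, 77, 77, 77, 76, 20, 21, 19, 3, 3]
0.63 [65, 64, 64, 63, 4, 5, 4, 5, 73, 3, 3, 3, 3, 3]
0.66 [5, 52, 3, 3, 4, 3, 4, 4, 3, 92, 127, 121, 4, 3]
0.69 [3, 4, 3, 4, 3, 58, 63, 64, 65, 94, 129, 126, 3, 3]
0.72 [63, 64, 64, 64, 64, 64, 63, 39, 65, 86, 89, 88, 4, 4]
0.75 [40, 45, 45, 45, 45, 46, 44, 38, 65, 118, 117, 75, 3, 4]
0.78 [37, 42, 39, 37, 37, 37, 37, 37, 64, 116, 116, 68, 4, 4]
[ 0.63319465 -0.31285369  0.13      ]Traceback (most recent call last):
  File "<stdin>", line 15, in <module>
TypeError: Argument 'other' has incorrect type (expected scipy.spatial.transform._rotation.Rotation, got int)
```

Run:
```python
from h import *
o=env.observe(); 
p0=np.array(o['position']);R0=np.array(o['tool_rot'])
R1=rot(16);v=R1[:,0];y=R1[:,2]
p1=np.r_[C,0.13]+.14*v+.036*y
W=[(p0+[0,0,.038],R0)]
q=W[0][0];w=Ro.from_matrix(R0.T@R1).as_rotvec()
for k in range(1,5): W.append((q+(p1-q)*k/4,R0@Ro.from_rotvec(w*k/4).as_matrix()))
for r in plan(p0,R0,W): print(r.tolist())
```

```text
[-0.0, -38.0, -0.0, 0.0, 0.0, 0.0]
[20.7, 0.1, 10.7, 0.0001, -0.013, -0.0001]
[20.9, 0.1, 10.4, 0.0, -0.0131, -0.0001]
[21.0, 0.0, 10.1, 0.0001, -0.013, -0.0001]
[21.2, 0.1, 9.9, 0.0001, -0.013, -0.0]
```

Emit:
move_arm:
  targets: [0,-38,0,0,0,0,20.7,0,10.7,0,-0.013,0,21,0,10.4,0,-0.013,0,21,0,10,0,-0.013,0,21,0,10,0,-0.013,0]

```text
time_s: 18.25
position: [0.6337, -0.3132, 0.1305]
tool_rot: [[0.276, -0.0, 0.961], [-0.961, 0.0, 0.276], [-0.0, -1.0, -0.0]]
ft_force: [1.0, 0.3, -0.8]
grip_width: -0.0001
```

Emit:
move_arm:
  targets: [0,18,0,0,0,0,0,20,0,0,0,0,0,18,0,0,0,0,0,9,0,0,0,0,0,0,0,0,0,0]

```text
time_s: 18.88
position: [0.6331, -0.3128, 0.0651]
tool_rot: [[0.275, -0.001, 0.961], [-0.961, 0.0, 0.275], [-0.001, -1.0, -0.001]]
ft_force: [0.7, -0.4, 0.7]
grip_width: -0.0
```

```bash
python3 -c "
from h import *
st(16)
im=snap('wrist','w10'); snap('side','s10');snap('top','top10');st(16)
Q=cloud(load('w10')).reshape(-1,3);Q=Q[np.isfinite(Q).all(1)]
v=rot(16)[:,0][:2];y=rot(16)[:,2][:2];D=Q[:,:2]-C;t=D@v;s=D@y
A=np.arange(.09,.20,.008);e=[]
for a in A:
    k=(abs(t-a)<.004)&(Q[:,2]>.068)&(Q[:,2]<.079)&(abs(s)<.022)
    if k.sum()>5:
        e.append([a,*np.percentile(s[k],[2,98])])
e=np.array(e);print(e.round(4)); 
if len(e)>3: print('angle',16+np.degrees(np.polyfit(e[:,0],e[:,1:],1)[0]))
cv2.imwrite('pics/w10b.png',cv2.resize(cv2.cvtColor(im['pixels'],cv2.COLOR_RGB2BGR),(800,600),interpolation=cv2.INTER_CUBIC))
"
```

```text
t=18.88 TCP [ 0.6331 -0.3128  0.0651] wrench t,s mm 139.9 36.0 F wrench x,y,z 0.53 0.55 0.68 ang 15.99 w -0.0 Ty [-7.e-04  5.e-04 -1.e+00]
t=19.02 TCP [ 0.6336 -0.3131  0.0664] wrench t,s mm 140.4 36.3 F wrench x,y,z -0.02 1.17 -0.62 ang 15.99 w -0.0 Ty [ 1.2e-03 -9.0e-04 -1.0e+00]
[[ 0.09   -0.0122  0.0104]
 [ 0.098  -0.0117  0.009 ]
 [ 0.106  -0.0118  0.009 ]
 [ 0.114  -0.0117  0.009 ]
 [ 0.122  -0.0117  0.009 ]
 [ 0.13   -0.0117  0.009 ]
 [ 0.138  -0.0118  0.009 ]
 [ 0.146  -0.0119  0.009 ]
 [ 0.154  -0.0123  0.0092]
 [ 0.178  -0.0117 -0.008 ]]
angle [16.02861044  8.22282273]
```

View pics/w10b.png

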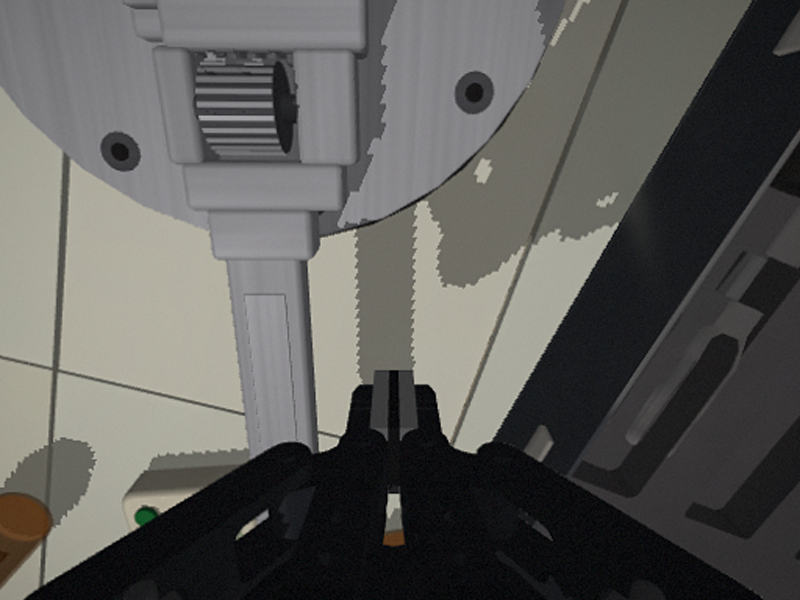

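The wrist view shows the handle running straight down from (270,260) to (290,440), aligned at 16.0° with its +y edge at s≈+9 mm. The fingers at (393,400) stand about 13 mm clear of it.

Emit:
move_arm:
  targets: [0,0,-4,0,0,0,0,0,-4,0,0,0,0,0,-2,0,0,0,0,0,-1,0,0,0,0,0,-0.5,0,0,0]

```text
time_s: 19.65
position: [0.6222, -0.3161, 0.0655]
tool_rot: [[0.275, 0.0, 0.961], [-0.961, -0.0, 0.275], [0.0, -1.0, 0.0]]
ft_force: [-0.1, 0.7, 1.0]
grip_width: -0.0001
```

Emit:
move_arm:
  targets: [0,0,-0.5,0,0,0,0,0,-0.5,0,0,0,0,0,-0.5,0,0,0,0,0,-0.5,0,0,0,0,0,-0.5,0,0,0]

```text
time_s: 20.27
position: [0.62, -0.3167, 0.0656]
tool_rot: [[0.275, 0.001, 0.961], [-0.961, 0.0, 0.275], [0.0, -1.0, 0.001]]
ft_force: [2.5, 0.5, -0.6]
grip_width: 0.0003
```

```bash
python3 -c "
from h import *
st(16)"
```

```text
t=20.27 TCP [ 0.62   -0.3167  0.0656] wrench t,s mm 140.0 22.2 F wrench x,y,z 0.27 2.57 -0.56 ang 15.99 w 0.0003 Ty [ 6.e-04  0.e+00 -1.e+00]
```

Emit:
move_arm:
  targets: [0.36,0,-2.45,0,0.01745,0,0.36,0,-2.45,0,0.01745,0,0.36,0,-2.45,0,0.01745,0,0.36,0,-2.45,0,0.01745,0,0.36,0,-2.45,0,0.01745,0]

```text
time_s: 20.9
position: [0.6082, -0.3215, 0.0655]
tool_rot: [[0.189, 0.0, 0.982], [-0.982, -0.0, 0.189], [0.0, -1.0, 0.0]]
ft_force: [3.3, 0.6, -1.6]
grip_width: -0.0001
```

```bash
cat >> h.py <<'E'
def look(f):
    im=snap('wrist',f); o=im['o']
    th=float(np.degrees(np.arctan2(o['tool_rot'][0][0],-o['tool_rot'][1][0])))
    st(th)
    Q=cloud(load(f)).reshape(-1,3);Q=Q[np.isfinite(Q).all(1)]
    v=rot(th)[:,0][:2];y=rot(th)[:,2][:2];D=Q[:,:2]-C;t=D@v;s=D@y
    e=[]
    for a in np.arange(.098,.142,.004):
        k=(abs(t-a)<.003)&(Q[:,2]>.068)&(Q[:,2]<.079)&(abs(s)<.03)
        if k.sum()>5: e.append([a,*np.percentile(s[k],[2,90])])
    e=np.array(e)
    if len(e)>3: print('wrench angle',(th+np.degrees(np.polyfit(e[:,0],e[:,1],1)[0])).round(2),'low edge',e[:,1].mean())
    a=ortho(f,.081,th=th,lo=(-.04,-.045),hi=(.08,.045),res=.0002)
    cv2.imwrite('pics/'+f+'o.png',a)
    S=snap('side',f+'s'); cv2.imwrite('pics/'+f+'s.png',cv2.resize(cv2.cvtColor(S['pixels'][150:320,190:340],cv2.COLOR_RGB2BGR),None,fx=3.5,fy=3.5,interpolation=cv2.INTER_CUBIC))
E
python3 -c "
from h import *
look('w11')"
```

```text
t=20.95 TCP [ 0.6079 -0.3216  0.0655] wrench t,s mm 140.1 21.8 F wrench x,y,z 0.51 2.79 -0.9 ang 10.87 w -0.0002 Ty [-2.e-04  1.e-04 -1.e+00]
wrench angle 11.15 low edge -0.0125762331733126
```

View pics/w11s.png

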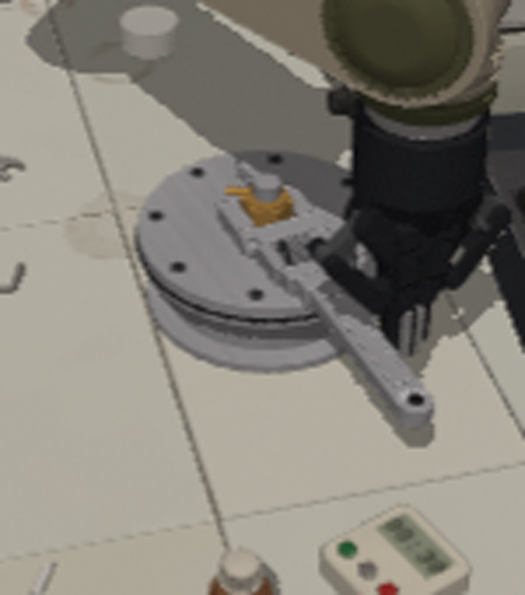

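View pics/w11o.png

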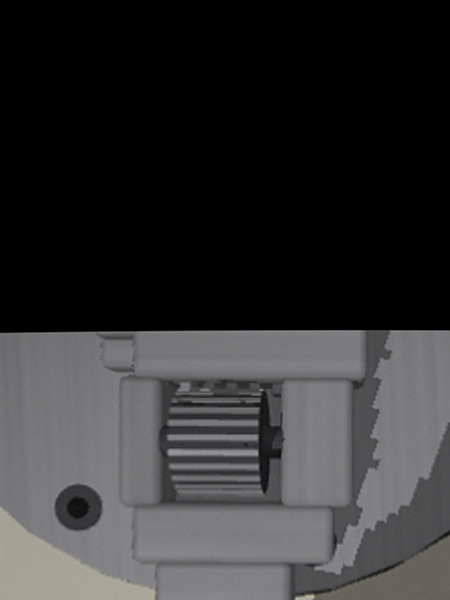

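Emit:
move_arm:
  targets: [0.36,0,-2.45,0,0.01745,0,0.36,0,-2.45,0,0.01745,0,0.36,0,-2.45,0,0.01745,0,0.36,0,-2.45,0,0.01745,0,0.36,0,-2.45,0,0.01745,0]

```text
time_s: 21.62
position: [0.5964, -0.3252, 0.0655]
tool_rot: [[0.103, 0.0, 0.995], [-0.995, -0.0, 0.103], [0.0, -1.0, -0.0]]
ft_force: [2.2, -0.1, -0.8]
grip_width: -0.0
```

Emit:
move_arm:
  targets: [0.36,0,-2.45,0,0.01745,0,0.36,0,-2.45,0,0.01745,0,0.36,0,-2.45,0,0.01745,0,0.36,0,-2.45,0,0.01745,0,0.36,0,-2.45,0,0.01745,0]

```text
time_s: 22.25
position: [0.5843, -0.3279, 0.0656]
tool_rot: [[0.016, 0.0, 1.0], [-1.0, -0.0, 0.016], [0.0, -1.0, 0.0]]
ft_force: [2.2, -0.3, -0.7]
grip_width: 0.0001
```

```bash
python3 -c "
from h import *
look('w12')
a=[cv2.resize(cv2.cvtColor(load(f)['pixels'][185:245,235:300],cv2.COLOR_RGB2BGR),None,fx=6,fy=6,interpolation=cv2.INTER_CUBIC) for f in ['s10','w12s']]
cv2.imwrite('pics/cmp12.png',np.hstack(a))"
```

```text
t=22.30 TCP [ 0.584  -0.3279  0.0656] wrench t,s mm 140.1 21.8 F wrench x,y,z 0.98 2.72 -0.75 ang 0.88 w 0.0001 Ty [-2.e-04 -0.e+00 -1.e+00]
wrench angle 1.04 low edge -0.01258733338016728
```

View pics/cmp12.png

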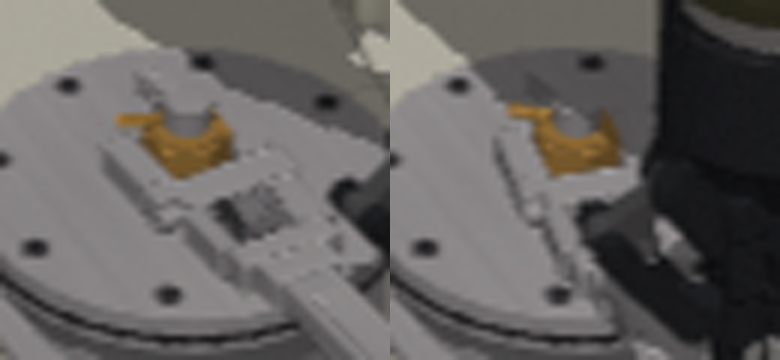

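Comparing the two side views, the brass tab has moved up towards the stop arm, so the nut is turning with the wrench. The push force is steady at about 2.5 N.

Emit:
move_arm:
  targets: [0.36,0,-2.45,0,0.01745,0,0.36,0,-2.45,0,0.01745,0,0.36,0,-2.45,0,0.01745,0,0.36,0,-2.45,0,0.01745,0,0.36,0,-2.45,0,0.01745,0]

```text
time_s: 22.98
position: [0.572, -0.3294, 0.0656]
tool_rot: [[-0.071, 0.0, 0.997], [-0.997, -0.0, -0.071], [0.0, -1.0, 0.0]]
ft_force: [3.3, -1.3, -0.7]
grip_width: -0.0003
```

Emit:
move_arm:
  targets: [0.36,0,-2.45,0,0.01745,0,0.36,0,-2.45,0,0.01745,0,0.36,0,-2.45,0,0.01745,0,0.36,0,-2.45,0,0.01745,0,0.36,0,-2.45,0,0.01745,0]

```text
time_s: 23.6
position: [0.5596, -0.33, 0.0656]
tool_rot: [[-0.158, 0.0, 0.987], [-0.987, -0.0, -0.158], [0.0, -1.0, 0.0]]
ft_force: [3.7, -2.2, -0.0]
grip_width: -0.0
```

Emit:
move_arm:
  targets: [0.36,0,-2.45,0,0.01745,0,0.36,0,-2.45,0,0.01745,0,0.36,0,-2.45,0,0.01745,0,0.36,0,-2.45,0,0.01745,0,0.36,0,-2.45,0,0.01745,0]

```text
time_s: 24.22
position: [0.5473, -0.3293, 0.0655]
tool_rot: [[-0.243, 0.0, 0.97], [-0.97, -0.0, -0.243], [0.0, -1.0, 0.0]]
ft_force: [2.9, -2.2, -1.5]
grip_width: -0.0
```

```bash
python3 -c "
from h import *
look('w13')
cv2.imwrite('pics/cmp13.png',cv2.resize(cv2.cvtColor(load('w13s')['pixels'][180:290,215:330],cv2.COLOR_RGB2BGR),None,fx=5,fy=5,interpolation=cv2.INTER_CUBIC))"
```

```text
t=24.27 TCP [ 0.547  -0.3293  0.0655] wrench t,s mm 140.0 21.7 F wrench x,y,z 1.02 2.34 0.57 ang -14.12 w -0.0002 Ty [-3.e-04  1.e-04 -1.e+00]
wrench angle -14.01 low edge -0.012586196438140317
```

View pics/cmp13.png

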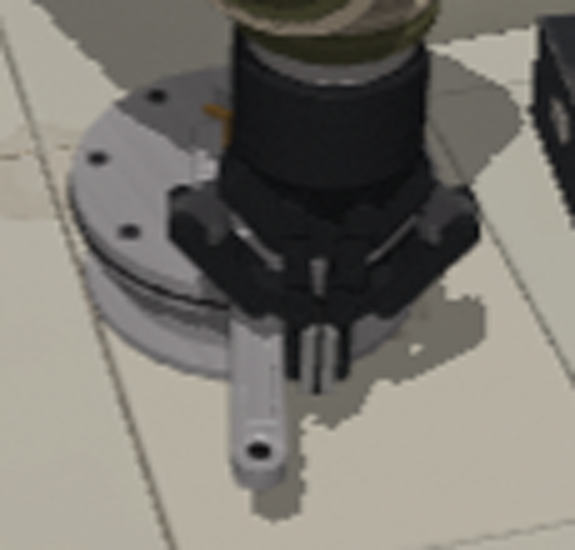

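Emit:
move_arm:
  targets: [0.36,0,-2.45,0,0.01745,0,0.36,0,-2.45,0,0.01745,0,0.36,0,-2.45,0,0.01745,0,0.18,0,-1.22,0,0.0087,0,0.07,0,-0.49,0,0.0035,0]

```text
time_s: 24.95
position: [0.5383, -0.3281, 0.0655]
tool_rot: [[-0.304, -0.0, 0.953], [-0.953, 0.0, -0.304], [-0.0, -1.0, -0.0]]
ft_force: [2.4, -1.9, 0.0]
grip_width: 0.0001
```

Emit:
move_arm:
  targets: [0.11,0,-0.73,0,0.0052,0,0.11,0,-0.73,0,0.0052,0,0.11,0,-0.73,0,0.0052,0,0.11,0,-0.73,0,0.0052,0,0.11,0,-0.73,0,0.0052,0]

```text
time_s: 25.58
position: [0.5347, -0.3275, 0.0655]
tool_rot: [[-0.329, -0.0, 0.944], [-0.944, 0.0, -0.329], [-0.0, -1.0, -0.0]]
ft_force: [2.6, -1.2, -0.0]
grip_width: 0.0003
```

```bash
python3 -c "
from h import *
look('w14')"
```

```text
t=25.62 TCP [ 0.5346 -0.3275  0.0655] wrench t,s mm 139.9 21.9 F wrench x,y,z 0.96 2.86 0.24 ang -19.23 w 0.0001 Ty [-0.  0. -1.]
wrench angle -19.36 low edge -0.012624964807624754
```

Emit:
move_arm:
  targets: [0.07,0,-0.49,0,0.0035,0,0.07,0,-0.49,0,0.0035,0,0.07,0,-0.49,0,0.0035,0,0.07,0,-0.49,0,0.0035,0,0.07,0,-0.49,0,0.0035,0]

```text
time_s: 26.3
position: [0.5322, -0.3271, 0.0655]
tool_rot: [[-0.346, 0.0, 0.938], [-0.938, -0.0, -0.346], [0.0, -1.0, 0.0]]
ft_force: [2.7, -2.0, 0.4]
grip_width: 0.0002
```

Emit:
move_arm:
  targets: [0.07,0,-0.49,0,0.0035,0,0.07,0,-0.49,0,0.0035,0,0.07,0,-0.49,0,0.0035,0,0.07,0,-0.49,0,0.0035,0,0.07,0,-0.49,0,0.0035,0]

```text
time_s: 26.92
position: [0.5298, -0.3266, 0.0655]
tool_rot: [[-0.362, -0.0, 0.932], [-0.932, -0.0, -0.362], [0.0, -1.0, -0.0]]
ft_force: [1.7, -2.7, -0.6]
grip_width: -0.0002
```

Emit:
move_arm:
  targets: [0.07,0,-0.49,0,0.0035,0,0.07,0,-0.49,0,0.0035,0,0.07,0,-0.49,0,0.0035,0,0.07,0,-0.49,0,0.0035,0,0.07,0,-0.49,0,0.0035,0]

```text
time_s: 27.55
position: [0.5274, -0.326, 0.0655]
tool_rot: [[-0.378, -0.0, 0.926], [-0.926, -0.0, -0.378], [0.0, -1.0, -0.0]]
ft_force: [1.6, -2.2, 0.4]
grip_width: -0.0001
```

```bash
python3 -c "
from h import *
st(-22.2)"
```

```text
t=27.55 TCP [ 0.5274 -0.326   0.0655] wrench t,s mm 139.9 21.9 F wrench x,y,z 1.43 2.27 0.42 ang -22.22 w -0.0001 Ty [-0. -0. -1.]
```

Emit:
move_arm:
  targets: [0.07,0,-0.49,0,0.0035,0,0.07,0,-0.49,0,0.0035,0,0.07,0,-0.49,0,0.0035,0,0.07,0,-0.49,0,0.0035,0,0.07,0,-0.49,0,0.0035,0]

```text
time_s: 28.18
position: [0.525, -0.3253, 0.0655]
tool_rot: [[-0.394, -0.0, 0.919], [-0.919, -0.0, -0.394], [0.0, -1.0, 0.0]]
ft_force: [2.3, -2.7, 0.4]
grip_width: 0.0001
```

```bash
python3 -c "
from h import *
st(-23.2)"
```

```text
t=28.18 TCP [ 0.525  -0.3253  0.0655] wrench t,s mm 139.8 21.9 F wrench x,y,z 1.62 3.17 0.37 ang -23.22 w 0.0001 Ty [-0. -0. -1.]
```

Emit:
move_arm:
  targets: [0.07,0,-0.49,0,0.0035,0,0.07,0,-0.49,0,0.0035,0,0.07,0,-0.49,0,0.0035,0,0.07,0,-0.49,0,0.0035,0,0.07,0,-0.49,0,0.0035,0]

```text
time_s: 28.8
position: [0.5226, -0.3247, 0.0655]
tool_rot: [[-0.41, -0.0, 0.912], [-0.912, 0.0, -0.41], [-0.0, -1.0, -0.0]]
ft_force: [2.2, -2.7, 0.1]
grip_width: -0.0003
```

```bash
python3 -c "
from h import *
st(-24.2)"
```

```text
t=28.80 TCP [ 0.5226 -0.3247  0.0655] wrench t,s mm 139.8 21.9 F wrench x,y,z 1.54 3.12 0.13 ang -24.23 w -0.0003 Ty [-0.  0. -1.]
```

Emit:
move_arm:
  targets: [0.07,0,-0.49,0,0.0035,0,0.07,0,-0.49,0,0.0035,0,0.07,0,-0.49,0,0.0035,0,0.07,0,-0.49,0,0.0035,0,0.07,0,-0.49,0,0.0035,0]

```text
time_s: 29.42
position: [0.5202, -0.324, 0.0655]
tool_rot: [[-0.426, -0.0, 0.905], [-0.905, -0.0, -0.426], [0.0, -1.0, -0.0]]
ft_force: [1.6, -2.6, 0.4]
grip_width: 0.0002
```

```bash
python3 -c "
from h import *
st(-25.2); look('w15')
cv2.imwrite('pics/cmp15.png',cv2.resize(cv2.cvtColor(load('w15s')['pixels'][180:290,215:330],cv2.COLOR_RGB2BGR),None,fx=5,fy=5,interpolation=cv2.INTER_CUBIC))"
```

```text
t=29.43 TCP [ 0.5202 -0.324   0.0655] wrench t,s mm 139.8 21.8 F wrench x,y,z 1.64 2.58 0.44 ang -25.23 w 0.0002 Ty [-0. -0. -1.]
t=29.48 TCP [ 0.5202 -0.3239  0.0655] wrench t,s mm 139.7 21.9 F wrench x,y,z 1.33 2.7 0.9 ang -25.24 w 0.0002 Ty [-1.e-04  0.e+00 -1.e+00]
wrench angle -25.36 low edge -0.012584318312540905
```

View pics/cmp15.png

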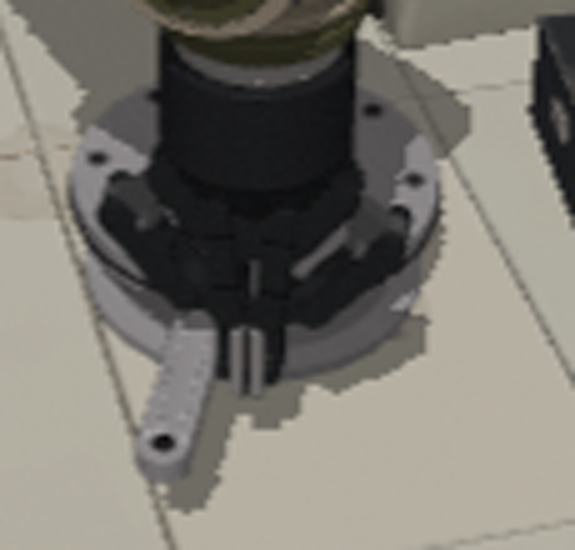

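Emit:
move_arm:
  targets: [0.07,0,-0.49,0,0.0035,0,0.07,0,-0.49,0,0.0035,0,0.07,0,-0.49,0,0.0035,0,0.07,0,-0.49,0,0.0035,0,0.07,0,-0.49,0,0.0035,0]

```text
time_s: 30.15
position: [0.518, -0.3233, 0.0656]
tool_rot: [[-0.442, 0.0, 0.897], [-0.897, -0.0, -0.442], [0.0, -1.0, 0.0]]
ft_force: [3.4, -3.4, -0.3]
grip_width: 0.0001
```

```bash
python3 -c "
from h import *
st(-26.2)"
```

```text
t=30.15 TCP [ 0.518  -0.3233  0.0656] wrench t,s mm 139.8 21.9 F wrench x,y,z 1.5 4.56 -0.34 ang -26.23 w 0.0001 Ty [ 2.e-04 -2.e-04 -1.e+00]
```

Emit:
move_arm:
  targets: [0.03,0,-0.25,0,0.0017,0,0.03,0,-0.25,0,0.0017,0,0.03,0,-0.25,0,0.0017,0,0,0,0,0,0,0,0,0,0,0,0,0]

```text
time_s: 30.78
position: [0.5175, -0.3231, 0.0656]
tool_rot: [[-0.446, 0.001, 0.895], [-0.895, -0.0, -0.446], [0.0, -1.0, 0.001]]
ft_force: [4.4, -3.8, -0.8]
grip_width: -0.0003
```

```bash
python3 -c "
from h import *
st(-26.5);get_image('top');st(-26.5)"
```

```text
t=30.77 TCP [ 0.5175 -0.3231  0.0656] wrench t,s mm 139.7 22.2 F wrench x,y,z 1.45 5.62 -0.76 ang -26.51 w -0.0003 Ty [ 7.e-04 -4.e-04 -1.e+00]
t=30.82 TCP [ 0.5175 -0.3231  0.0656] wrench t,s mm 139.7 22.2 F wrench x,y,z 1.87 5.65 -2.02 ang -26.51 w -0.0003 Ty [ 7.e-04 -4.e-04 -1.e+00]
```

Emit:
move_arm:
  targets: [0,0,1,0,0,0,0,0,2,0,0,0,0,0,6,0,0,0,0,0,10,0,0,0,0,-20,4,0,0,0]

```text
time_s: 31.45
position: [0.5379, -0.333, 0.0842]
tool_rot: [[-0.446, -0.003, 0.895], [-0.895, 0.002, -0.446], [-0.001, -1.0, -0.003]]
ft_force: [-0.4, 0.3, 0.2]
grip_width: 0.0002
```

Emit:
move_arm:
  targets: [0,-30,0,0,0,0,-15,-40,-8,0,0,0,-25,-40,-8,0,0,0,-30,-10,-8,0,0,0,-20,0,-4,0,0,0]

```text
time_s: 32.08
position: [0.5536, -0.2391, 0.2063]
tool_rot: [[-0.446, 0.001, 0.895], [-0.895, -0.001, -0.446], [0.0, -1.0, 0.001]]
ft_force: [0.5, 0.5, 0.4]
grip_width: -0.0003
```

```bash
python3 -c "
from h import *
st(-26.5)
im=snap('wrist','w16');st(-26.5)
a=ortho('w16',.081,th=-26.5,lo=(-.04,-.045),hi=(.11,.045),res=.0002)
cv2.imwrite('pics/w16o.png',cv2.resize(a,None,fx=1,fy=.8))
cv2.imwrite('pics/w16b.png',cv2.resize(cv2.cvtColor(im['pixels'],cv2.COLOR_RGB2BGR),(800,600),interpolation=cv2.INTER_CUBIC))
"
```

```text
t=32.08 TCP [ 0.5536 -0.2391  0.2063] wrench t,s mm 48.4 17.0 F wrench x,y,z -0.64 0.19 0.36 ang -26.47 w -0.0003 Ty [ 1.2e-03 -7.0e-04 -1.0e+00]
t=32.12 TCP [ 0.5538 -0.2371  0.2054] wrench t,s mm 46.5 16.3 F wrench x,y,z -2.2 -0.2 -1.11 ang -26.38 w -0.0003 Ty [-1.0e-04  1.1e-03 -1.0e+00]
```

View pics/w16b.png

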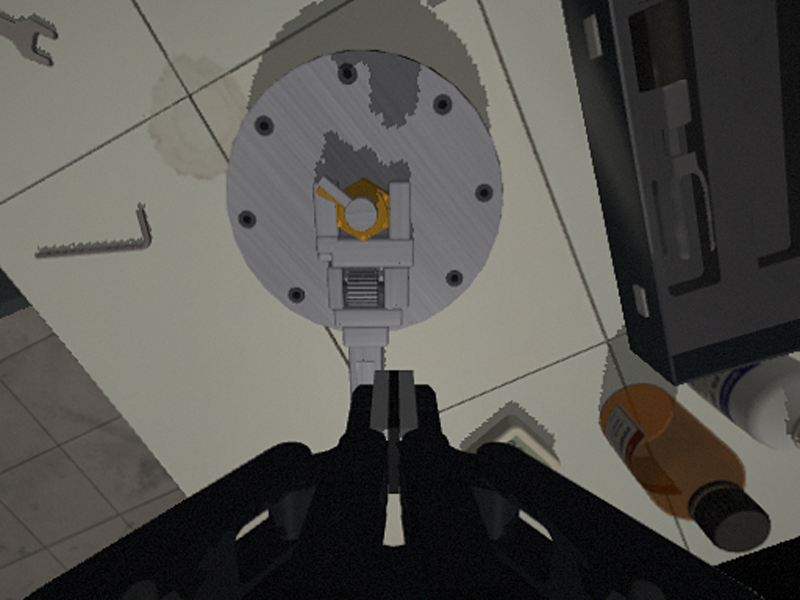

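```bash
python3 -c "
from h import *
im=snap('wrist','w17');st(-26.5)
d=load('w17');P=cloud(d);Q=P.reshape(-1,3);Q=Q[np.isfinite(Q).all(1)]
th=-26.2
v=rot(th)[:,0][:2];y=rot(th)[:,2][:2];D=Q[:,:2]-C;t=D@v;s=D@y
e=[]
for a in np.arange(-.012,.064,.004):
    k=(abs(t-a)<.002)&(Q[:,2]>.0715)&(Q[:,2]<.0785)&(abs(s)<.04); e.append([a,*np.percentile(s[k],[1,99])])
e=np.array(e);print((e*1000).round(1).tolist())
for z in (.075,.081):
    a=ortho('w17',z,th=th,lo=(-.035,-.035),hi=(.025,.035),res=.0001); cv2.imwrite('pics/w17_%d.png'%(z*1000),a)
"
```

```text
t=32.17 TCP [ 0.5534 -0.2385  0.2049] wrench t,s mm 48.0 16.5 F wrench x,y,z 0.59 -0.14 0.14 ang -26.38 w -0.0003 Ty [-0.0011  0.001  -1.    ]
[[-12.0, -29.3, 26.2], [-8.0, -28.6, 26.2], [-4.0, -28.8, 26.3], [0.0, -29.2, 26.3], [4.0, -28.6, 26.4], [8.0, -28.7, 26.4], [12.0, -28.9, 26.5], [16.0, -28.8, 26.5], [20.0, -28.4, 28.4], [24.0, -28.0, 28.4], [28.0, -26.8, 28.5], [32.0, -20.6, 28.5], [36.0, -23.7, 25.8], [40.0, -23.4, 25.8], [44.0, -23.0, 25.9], [48.0, -23.1, 25.9], [52.0, -23.5, 26.0], [56.0, -23.7, 26.0], [60.0, -23.5, 25.0]]
```

View pics/w17_75.png

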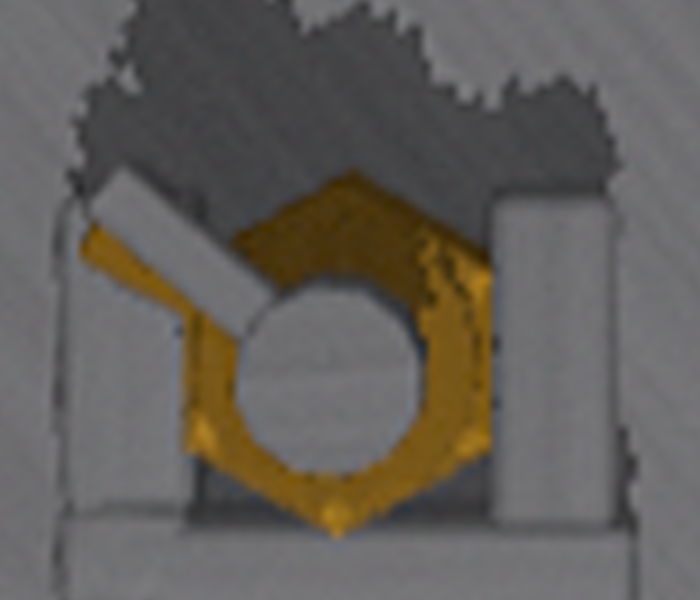

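The rectified close-up shows both jaw faces flush and parallel on the nut flats (left edge x≈190, right edge x≈492). The tab sits against the stop arm's tooth at about (130,230).

```bash
python3 -c "
from h import *
d=snap('top','topf'); s=snap('side','sidef')
for f in ['topf','sidef']:
    Q=cloud(load(f)).reshape(-1,3);Q=Q[np.isfinite(Q).all(1)]
    v=rot(-26.3)[:,0][:2];y=rot(-26.3)[:,2][:2];D=Q[:,:2]-C;t=D@v;s=D@y
    for a in (.02,.1,.14,.18,.2):
        k=(abs(t-a)<.008)&(abs(s)<.007)&(Q[:,2]>.03)&(Q[:,2]<.1)
        if k.sum(): print(f,a,np.median(Q[k,2]).round(4),k.sum())
cv2.imwrite('pics/sf.png',cv2.resize(cv2.cvtColor(load('sidef')['pixels'],cv2.COLOR_RGB2BGR),(800,600)))
"
```

```text
topf 0.02 0.0762 34
topf 0.14 0.0742 34
topf 0.18 0.0746 32
topf 0.2 0.074 34
sidef 0.02 0.0766 41
sidef 0.1 0.074 34
sidef 0.14 0.0746 35
sidef 0.18 0.0743 39
sidef 0.2 0.0737 53
```

View pics/sf.png

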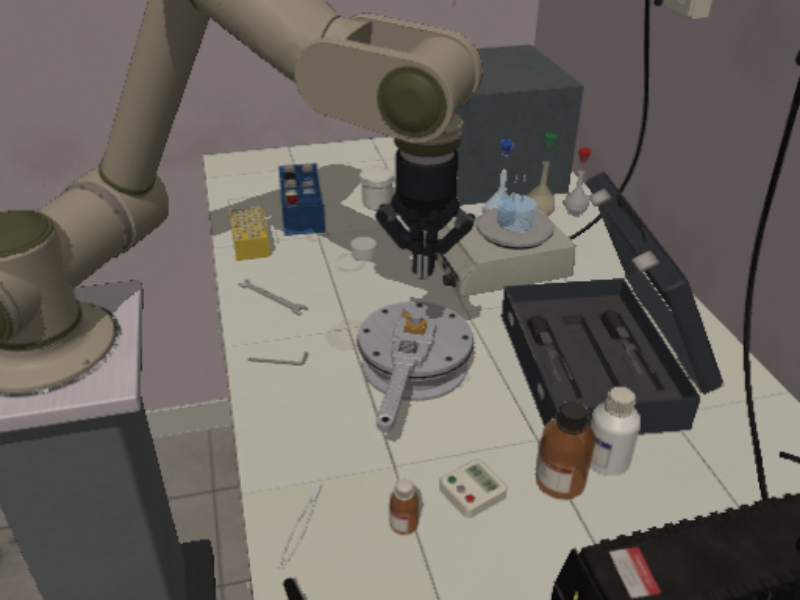

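The wrench lies flat: handle heights are 74 mm all along, as at the start. The arm is clear, and the beaker at (363,248), the bottle at (404,507) and the spanner at (273,297) are untouched. I'm handing in.

```bash
python3 -c "
from rig import env
print(env.close_job())"
```

```text
the job is handed in; nothing more can be done
None
```

The jaws are closed snug on the nut, and the nut is turned clockwise to its stop. The job was handed in at about 32 s of the 72 s allowed.

- **Closing the jaws:** I rubbed the worm wheel towards the nut in several strokes, pressing 8–14 N, until it stalled. At the stall the finger slipped at 12–14 N of rub and the jaws stopped closing. Their outer width went from 58.4 to about 55.2 mm.
- **Turning the nut:** I pushed the handle slowly clockwise through about 42°, and it moved at a steady 2.5–3 N. I stopped when the sideways force rose to 5.6 N at the stop, well below the 10 N where the jaws start to creep.
- **Last checks:** The tab sits against the stop arm's tooth, and both jaws look flush and parallel on the flats. The outer width is still about 55.1 mm, so the jaws did not spring open. The handle is level at 74 mm. The beaker, small bottle and spanner look untouched, and the arm is clear.

**Less certain:**
- The raw camera reading of the jaw opening stayed near 31–32 mm. Blur widens it, so I judged the fit by the stall and the flush faces instead.
- Before the last rub I suspected the wrench was skewed and pressed it sideways with about 6 N. Neither wrench nor nut visibly moved.
- In that last rub the sideways force reached about 7 N. The pictures before and after it looked alike.

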